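# Rack the valve cans base down

## Robot

A 6-joint arm with a two-finger parallel gripper is mounted at the origin on the work surface. World frame = base frame: x ahead of the robot, y to its left, z up, the work surface at z = 0. Lengths are in m, angles in rad, forces in N, time in s.
With the tool pointing down it reaches from about 0.3 to 0.75 m from the base axis. Payload 8.5 kg.
Tool frame: the origin (TCP) lies between the finger pads; the fingertips stand 17 mm ahead of it and the grasp point (between the pads) lies 2 mm behind it (r.nose_length is the distance from the TCP to the fingertips, in m); z points along the fingers, y is the direction in which the jaws open and shut (so a half turn about z gives the same grasp; the last joint's range is limited). The gripper opens to 85 mm and grips with 20 to 120 N. Pads are 22 mm wide; open, the fingers measure 114 mm over their backs; the gripper's body (76 mm by 85 mm) begins 54 mm behind the grasp point. The pads swing forward as they close: fully open they stand 13 mm farther back than shut.
Start: joints at [-1.534, 0.381, 1.297, -0, 1.464, -0.215], TCP at [0.137, -0.533, 0.248] pointing down, gripper open.
Joint ranges: [-3.11, 3.11], [-0.89, 2.33], [0.22, 2.48], [-1.42, 4.56], [0.17, 2.85], [-2.88, 2.88]. Speed limits (rad/s): [2.39, 2.39, 3.14, 3.14, 3.14, 3.14].

## Interface

Orientations are given as a unit quaternion [x, y, z, w].
In Python, from cell import r, vision, ticket gives the robot as it stands. The module is installed in compiled form; this text tells all that it offers.
- The arm moves only by the shell command python3 -m handwheel 'ROWS' [FORCE]. ROWS is JSON, a list of rows, each a list of 5 numbers: the shift along the tool's x, y, z in cm, then the turn about the tool's z in degrees, then the gripper command: -1 is shut, 1 is fully open, values between are in proportion. A call has 1 to 10 rows; each row is the pose to reach, as a shift and turn from the pose measured when the call began, along the tool's axes at that moment; what a row does not reach only later rows make up. A row lasts 1/10 s, in which the tool goes at most 50 mm and 8.59 degrees, less where a joint would pass 70% of its speed; a pose out of reach is approached as far as the arm can. A call with a gripper value outside its range is refused whole. The fingers move at their own pace and stop on an object; FORCE is the grip in N (left out, the last holds). Time passes only in rows, so rows that repeat a pose let the fingers close. It gives the time, the measured TCP pose, the force and the opening at its end, in the units of the state.
- r.get_state(): the state, without advancing time (a new reading comes with each control period).
- vision.read_camera(name): name is "side" or "top"; returns (picture, depth): 400x640x3 uint8, red, green, blue; 400x640 float32, m along the optical axis (not along the pixel's ray), 0 where there is no reading.
- vision.camera_params(name): a dict with "fov_y" (degrees; the focal length in pixels is half the picture's height over the tangent of half this angle, whatever the lens; pixels are square), "cx", "cy" (the principal point, pixels), "view" (4x4, takes a point from world to camera coordinates). Camera axes: x right, y up, looking along -z (the intrinsics and any distortion apply to the point x, -y, -z); pixel columns grow to the right and rows downward; lengths in m; the calibration is good to about 2 mm. A picture is of the moment at which its call begins. camera_params takes no time and is no camera call.
- ticket.close_job(): hands the job in, once; it reports no verdict.
The state is a dict: "time_s": time; "joint_positions": joint angles; "qd": joint speeds; "tau": joint torques, N m; "position": TCP position; "ee_rot": TCP orientation; "force": force on the tool from outside, world axes, zero at the start; "moment": the same for the moment, N m; "finger_gap": opening from 0.0 (shut) to 1.0 (fully open).
Only numpy, scipy, OpenCV 4.12 (cv2) and the standard library are available. Lean on these libraries where they do the work, as an engineer would, in place of code of your own. Each camera call takes 0.05 s, during which the arm holds its last target.

## Task

The transport cans lying about the bench each hold a valve whose heavy base is at one end, but both ends look alike. Swing the rack's hold-down bar fully up and back, then lift each can by its swivel handle, see which end sinks, and set it in a free bay of the sloping rack with the heavy end at the low side, one can to a bay. When all the cans are racked, swing the hold-down bar fully down over them and leave the other things on the bench where they are.

Things in the scene. Friction and masses are not known exactly. Their poses are not given: they have to be found in the camera images.
- canA: transport can (3 or 4 of canA to canD are present): aluminium tube 40 mm in diameter with a square rubber cap 48 x 48 x 18 mm on each end; 120 mm long, 0.3 kg. Origin: mid-can on the tube axis, 24 mm above the table as it lies. x along the tube, y across, z up. One end is heavier (weight acts 29 mm from the middle), which one differs from can to can and shows only by lifting.
- gripA (a point): middle of canA's handle grip: black bar 14 mm wide (along the can), 50 long (across), 16 tall, 80 mm from the can's axis on two thin arms pivoted at the can's middle (52 mm wide over all). The handle swivels 0.55 rad either way; a weak spring stands it square to the can. A can lifted by it tilts 0.55 rad, to the stop, heavy end low. Site z: from pivot to grip.
- canB: transport can (3 or 4 of canA to canD are present): aluminium tube 40 mm in diameter with a square rubber cap 48 x 48 x 18 mm on each end; 120 mm long, 0.3 kg. Origin: mid-can on the tube axis, 24 mm above the table as it lies. x along the tube, y across, z up. One end is heavier (weight acts 29 mm from the middle), which one differs from can to can and shows only by lifting.
- gripB (a point): middle of canB's handle grip: black bar 14 mm wide (along the can), 50 long (across), 16 tall, 80 mm from the can's axis on two thin arms pivoted at the can's middle (52 mm wide over all). The handle swivels 0.55 rad either way; a weak spring stands it square to the can. A can lifted by it tilts 0.55 rad, to the stop, heavy end low. Site z: from pivot to grip.
- canC: transport can (3 or 4 of canA to canD are present): aluminium tube 40 mm in diameter with a square rubber cap 48 x 48 x 18 mm on each end; 120 mm long, 0.3 kg. Origin: mid-can on the tube axis, 24 mm above the table as it lies. x along the tube, y across, z up. One end is heavier (weight acts 29 mm from the middle), which one differs from can to can and shows only by lifting.
- gripC (a point): middle of canC's handle grip: black bar 14 mm wide (along the can), 50 long (across), 16 tall, 80 mm from the can's axis on two thin arms pivoted at the can's middle (52 mm wide over all). The handle swivels 0.55 rad either way; a weak spring stands it square to the can. A can lifted by it tilts 0.55 rad, to the stop, heavy end low. Site z: from pivot to grip.
- canD: transport can (3 or 4 of canA to canD are present): aluminium tube 40 mm in diameter with a square rubber cap 48 x 48 x 18 mm on each end; 120 mm long, 0.3 kg. Origin: mid-can on the tube axis, 24 mm above the table as it lies. x along the tube, y across, z up. One end is heavier (weight acts 29 mm from the middle), which one differs from can to can and shows only by lifting.
- gripD (a point): middle of canD's handle grip: black bar 14 mm wide (along the can), 50 long (across), 16 tall, 80 mm from the can's axis on two thin arms pivoted at the can's middle (52 mm wide over all). The handle swivels 0.55 rad either way; a weak spring stands it square to the can. A can lifted by it tilts 0.55 rad, to the stop, heavy end low. Site z: from pivot to grip.
- rack: fixed rack, plywood base 200 x 280 mm, origin at its underside, four bays along its y. Low side at -x (nearest the robot). Dividing rails 12 mm high at the low end and thin posts 84 mm high at the far end part the bays, 64 mm apart and 58 mm wide inside. Two side posts at x = 85 mm, y = +-138 mm carry the hold-down bar's hinge.
- cradle: sloping seat of the rack (fixed to it): origin mid-foot of the slope, 20 mm above the table; x runs up the slope, 0.5 rad (29 degrees) above level, y as the rack's, z square to the slope. Low stop, 24 mm high, at x = 0; ridge bar at x = 56 mm, on which the tube leans just below its middle. With the heavy end low a can rests there; the wrong way round it tips back over the ridge when let go.
- bay0 (a point): bay 0 (bay0 at the rack's -y side, then bay1, bay2, and bay3 at +y): where a can's middle (its origin) is when it lies home in this bay, 71 mm above the table; axes as the rack's. With the handle held upright, the grip of a can lying there is 80 mm above this point; let go, the handle leans square to the slope.
- bay1 (a point): bay 1 (bay0 at the rack's -y side, then bay1, bay2, and bay3 at +y): where a can's middle (its origin) is when it lies home in this bay, 71 mm above the table; axes as the rack's. With the handle held upright, the grip of a can lying there is 80 mm above this point; let go, the handle leans square to the slope.
- bay2 (a point): bay 2 (bay0 at the rack's -y side, then bay1, bay2, and bay3 at +y): where a can's middle (its origin) is when it lies home in this bay, 71 mm above the table; axes as the rack's. With the handle held upright, the grip of a can lying there is 80 mm above this point; let go, the handle leans square to the slope.
- bay3 (a point): bay 3 (bay0 at the rack's -y side, then bay1, bay2, and bay3 at +y): where a can's middle (its origin) is when it lies home in this bay, 71 mm above the table; axes as the rack's. With the handle held upright, the grip of a can lying there is 80 mm above this point; let go, the handle leans square to the slope.
- clamp (a joint): hold-down bar: a steel bar across all bays on two arms 78 mm long, hinged at the far side of the rack. 0 = fully down, over the cans' high ends (4 mm above their caps, 28 mm beyond the grips); grows as it swings up and back to its stop at 1.9 rad. Friction holds it where it is left; moving it takes about 3 to 6 N at the bar.
- clamp_handle (a point): middle of the hold-down bar's black round handle, 16 mm diameter, 60 mm long along the rack's y, sticking out beyond the +y side of the rack in line with the bar; 125 mm above the table when the bar is down, 193 mm at the top of its swing.
- clamp_hinge (a point): point on the hold-down bar's hinge axis (along the rack's y), 115 mm high, level along y with the middle of the handle, which moves on a circle of 78 mm radius about it, from the robot's side over the top to the far side.
- reel: bystander: small metal reel, 56 mm across, 48 mm tall, origin at its underside
- filtercap: bystander: upright aluminium capacitor, 35 mm diameter, 57 mm tall, origin at its underside
- toroid: bystander: copper ring core, 72 mm across, 30 mm tall, origin at its underside
- meter: bystander: grey hand meter lying flat, 50 x 100 x 24 mm, origin at its underside
- driver: bystander: screwdriver 150 mm long lying on the bench
- reel2: bystander: second metal reel, 56 mm across, 48 mm tall, behind the rack
Things that resemble listed ones, but are neither listed nor needed, are in the scene too. Leave any purple look-alike of the canB alone.

How it is judged:
By the outcome, as a careful person would: the job done as asked, in the order asked, and still so for the second after the job is handed in, with the robot touching nothing.
Of canA, canB, canC, canD only 3 to 4 are there at a start; the rules pass over those that are not, and their reading is None.
At some moment in a run one of canA, canB, canC, canD may be knocked a few centimetres aside while the robot is not near it.
Once in a run the grip may slacken for a moment while it holds something.
It also fails if it takes over 210 s, if anything falls off the work surface, if the arm or the gripper's body presses on something with over 40 N, if the wrist force passes 120 N, or if a joint passes its speed limit or range.

## Working session

There is one attempt and no reset: what is moved stays moved. The work goes in short steps, Python scripts to look and compute and a shell command to move; the robot and the scene stay as the last step left them, time stands still between calls to the robot, and variables do not carry over. Pictures are saved under pics/ and viewed, and the job is handed in when it is done.

```bash
ls; mkdir -p pics
python3 - <<'E'
from cell import r, vision, ticket
import cv2, json
s=r.get_state(); print(s, r.nose_length)
for n in ("side","top"):
    p,d=vision.read_camera(n); cv2.imwrite(f"pics/{n}0.png",p[:,:,::-1]); c=vision.camera_params(n); print(n,c, d.min(), d.max())
E
```

```text
pics
{'time_s': 0.0, 'joint_positions': array([-1.53429887e+00,  3.81209642e-01,  1.29826872e+00,  1.23170857e-05,
        1.46360714e+00, -2.15305935e-01]), 'qd': array([-0.00036092, -0.00138961, -0.00135592,  0.00078364,  0.00067717,
       -0.00204124]), 'tau': array([ 3.04047480e-04, -4.48465204e+01, -2.31281036e+01, -2.16892945e-04,
        4.77470137e-03,  1.44018077e-06]), 'position': array([ 0.13702034, -0.53237834,  0.24770175]), 'ee_rot': array([ 9.92084652e-01,  1.25568652e-01,  7.27427396e-05, -7.42894929e-04]), 'force': array([0.17649624, 0.14058599, 0.20253337]), 'moment': array([-0.01522727,  0.01758109,  0.02636191]), 'finger_gap': 0.9958127136032847} 0.017
side {'fov_y': 52.46004106860516, 'cx': 318.11312359832425, 'cy': 199.6719999546635, 'view': array([[ 0.8894429 , -0.45671032, -0.01752174, -0.46238526],
       [ 0.24490431,  0.44388136,  0.86196938, -0.24049922],
       [-0.38589274, -0.7709637 ,  0.50665745, -1.1876638 ],
       [ 0.        ,  0.        ,  0.        ,  1.        ]])} 0.0 3.9857688
top {'fov_y': 43.79671609391154, 'cx': 328.4084696038116, 'cy': 197.64237278964117, 'view': array([[ 0.06551091, -0.99784912,  0.00233745,  0.03048153],
       [ 0.97639975,  0.06458548,  0.20608794, -0.5568507 ],
       [-0.20579564, -0.01121872,  0.97853068, -1.59328508],
       [ 0.        ,  0.        ,  0.        ,  1.        ]])} 0.0 2.7345939
```

View pics/top0.png

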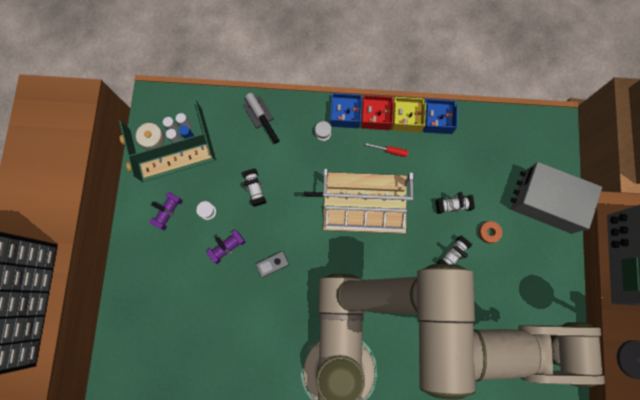

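View pics/side0.png

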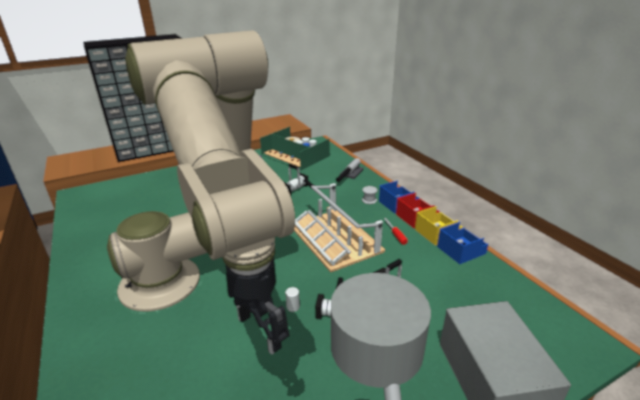

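```bash
cat > h.py <<'E'
from cell import r, vision, ticket
import cv2, numpy as np
from scipy.spatial.transform import Rotation as R
def shot(n,name,crop=None,scale=4):
    p,d=vision.read_camera(n); b=p[:,:,::-1].copy()
    np.savez(f"pics/{name}.npz",p=p,d=d)
    o=b
    if crop:
        x0,y0,x1,y1=crop; o=cv2.resize(b[y0:y1,x0:x1],None,fx=scale,fy=scale,interpolation=cv2.INTER_CUBIC)
    cv2.imwrite(f"pics/{name}.png",o); return p,d
def K(n):
    c=vision.camera_params(n); f=200/np.tan(np.radians(c['fov_y'])/2); return f,c['cx'],c['cy'],np.array(c['view'])
def ray(n,u,v):
    f,cx,cy,V=K(n); d=np.array([(u-cx)/f,-(v-cy)/f,-1.]); Rw=V[:3,:3].T
    return -Rw@V[:3,3], Rw@d
def plane(n,u,v,z):
    o,d=ray(n,u,v); return o+d*(z-o[2])/d[2]
def dep(n,u,v,D):
    o,d=ray(n,u,v); return o+d*D
def proj(n,P):
    f,cx,cy,V=K(n); q=V[:3,:3]@np.array(P)+V[:3,3]; return cx+f*q[0]/-q[2], cy-f*q[1]/-q[2]
def cloud(n,d):
    f,cx,cy,V=K(n); v,u=np.mgrid[:400,:640]; q=np.stack([(u-cx)/f*d,-(v-cy)/f*d,-d],-1)
    return (q-V[:3,3])@V[:3,:3]
def st():
    s=r.get_state(); print('t',round(s['time_s'],2),'p',s['position'].round(4),'gap',round(s['finger_gap'],3),'F',s['force'].round(1)); return s
def togo(target,yaw_jaw=None,s=None):
    """shift in tool axes (cm) to reach target TCP xyz; yaw_jaw: desired world angle (deg) of the jaw axis"""
    s=s or r.get_state(); M=R.from_quat(s['ee_rot']).as_matrix()
    sh=M.T@(np.array(target)-s['position'])*100
    out=None
    cur=np.degrees(np.arctan2(M[1,1],M[0,1]))
    if yaw_jaw is not None:
        out=-(((yaw_jaw-cur)+90)%180-90)  # tool z down: positive turn = clockwise
    print('shift cm',sh.round(2),'turn',None if out is None else round(out,1),'jaw now',round(cur,1),'j6',s['joint_positions'][5].round(2))
E
python3 - <<'E'
from h import *
p,d=shot("top","t1",(225,130,515,280),2.7)
P=cloud("top",d)
for u,v in [(200,330),(560,300),(280,300),(400,120),(500,150),(210,120),(205,210)]: print((u,v),P[v,u].round(4),d[v,u])
st()
E
```

```text
(200, 330) [ 0.0989  0.4567 -0.0039] 1.6226078
(560, 300) [ 0.2722 -0.7206 -0.0076] 1.64862
(280, 300) [ 0.2114  0.2047 -0.0054] 1.644407
(400, 120) [ 0.8638 -0.1677  0.0009] 1.7682599
(500, 150) [ 0.7752 -0.5213  0.003 ] 1.7440109
(210, 120) [ 0.8205  0.5068 -0.0032] 1.7709129
(205, 210) [0.4879 0.4748 0.0419] 1.6580056
t 0.15 p [ 0.137  -0.5325  0.2479] gap 1.003 F [ 0.3 -0.3  0.2]
```

View pics/t1.png

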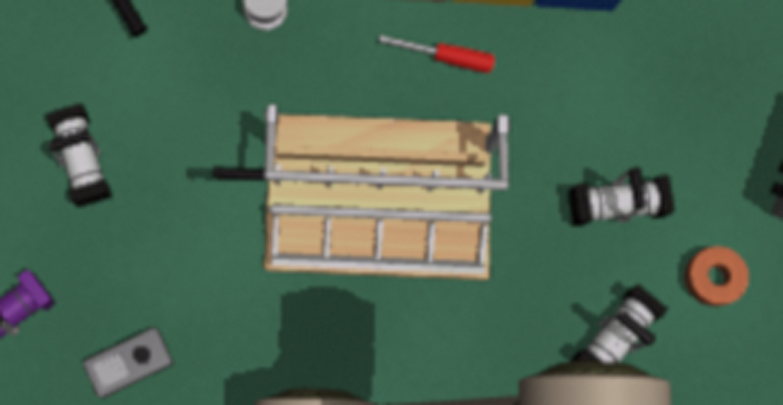

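Run:
```python
from h import *
p,d=shot("side","s1",(240,140,480,320),3.3)
P=cloud("side",d)
for u,v in [(380,300),(380,350),(340,340),(425,340),(395,395),(325,308),(500,330),(292,298)]: print((u,v),P[v,u].round(3),d[v,u])
print('rack proj', proj("side",[0.137,-.533,.248]),proj("top",[0.137,-.533,.248]))
```

```text
(380, 300) [ 0.204 -0.774  0.5  ] 0.41673827
(380, 350) [ 0.172 -0.82   0.493] 0.37171307
(340, 340) [ 0.151 -0.785  0.481] 0.3971193
(425, 340) [ 0.225 -0.822  0.479] 0.3975865
(395, 395) [ 0.184 -0.834  0.436] 0.3943304
(325, 308) [ 0.362 -0.348  0.033] 1.0425777
(500, 330) [ 0.62  -0.655  0.119] 0.8618939
(292, 298) [ 0.296 -0.289  0.047] 1.0554495
rack proj (np.float64(259.6146224504612), np.float64(332.1610710020195)) (np.float64(535.6802629491729), np.float64(344.93452877358925))
```

View pics/s1.png

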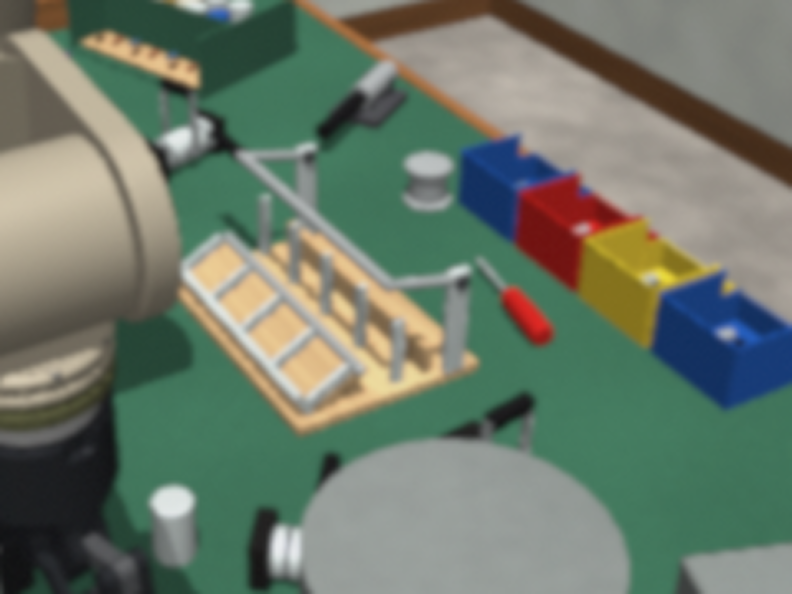

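Run:
```python
from h import *
z=np.load("pics/t1.npz"); p,d=z['p'],z['d']; P=cloud("top",d)
b=p[:,:,::-1].copy()
x0,y0,x1,y1=290,160,425,245
cv2.imwrite("pics/t1rack.png",cv2.resize(b[y0:y1,x0:x1],None,fx=5.8,fy=5.8,interpolation=cv2.INTER_CUBIC))
hsv=cv2.cvtColor(b,cv2.COLOR_BGR2HSV)
m=((hsv[...,0]<30)&(hsv[...,1]>50)&(hsv[...,2]>90)).astype(np.uint8)
m[:150]=0;m[245:]=0;m[:,:300]=0;m[:,430:]=0
ys,xs=np.nonzero(m); print(xs.min(),xs.max(),ys.min(),ys.max())
rect=cv2.minAreaRect(np.c_[xs,ys].astype(np.float32)); bp=cv2.boxPoints(rect); print(bp)
for q in bp: print(q, plane("top",q[0],q[1],0.012).round(4))
# heights along column
for v in range(165,240,3): print(v, [ (P[v,u].round(3)).tolist() for u in (338,372)])
print('handle')
for u in range(296,324,3): print(u,[P[v,u,2].round(3) for v in range(188,201,1)])
```

```text
323 408 150 233
[[322.6573  230.02498]
 [325.8133  146.91698]
 [408.1123  150.04225]
 [404.9563  233.15025]]
[322.6573  230.02498] [0.4508 0.0796 0.012 ]
[325.8133  146.91698] [0.7431 0.0884 0.012 ]
[408.1123  150.04225] [ 0.7508 -0.1985  0.012 ]
[404.9563  233.15025] [ 0.4585 -0.1974  0.012 ]
165 [[0.684, 0.042, -0.001], [0.691, -0.076, 0.004]]
168 [[0.672, 0.041, 0.003], [0.681, -0.077, 0.002]]
171 [[0.664, 0.041, -0.004], [0.671, -0.078, -0.003]]
174 [[0.651, 0.04, 0.004], [0.656, -0.077, 0.015]]
177 [[0.638, 0.039, 0.012], [0.645, -0.077, 0.015]]
180 [[0.628, 0.039, 0.007], [0.634, -0.078, 0.016]]
183 [[0.617, 0.038, 0.013], [0.626, -0.079, 0.006]]
186 [[0.599, 0.038, 0.042], [0.606, -0.076, 0.045]]
189 [[0.595, 0.037, 0.013], [0.599, -0.078, 0.03]]
192 [[0.586, 0.036, 0.008], [0.592, -0.08, 0.017]]
195 [[0.547, 0.036, 0.139], [0.554, -0.071, 0.139]]
198 [[0.565, 0.035, 0.009], [0.546, -0.072, 0.133]]
201 [[0.555, 0.034, 0.006], [0.562, -0.082, 0.008]]
204 [[0.544, 0.034, 0.011], [0.55, -0.082, 0.017]]
207 [[0.524, 0.033, 0.058], [0.532, -0.079, 0.054]]
210 [[0.517, 0.033, 0.044]
[... 2334 characters left out ...]
005), np.float64(-0.004), np.float64(0.135), np.float64(0.148), np.float64(0.14), np.float64(0.141), np.float64(0.136), np.float64(-0.002), np.float64(-0.0), np.float64(-0.008), np.float64(0.0)]
320 [np.float64(-0.006), np.float64(0.0), np.float64(-0.001), np.float64(-0.001), np.float64(0.141), np.float64(0.143), np.float64(0.142), np.float64(0.135), np.float64(0.135), np.float64(-0.001), np.float64(0.002), np.float64(0.004), np.float64(-0.004)]
323 [np.float64(0.128), np.float64(0.128), np.float64(0.133), np.float64(0.132), np.float64(0.136), np.float64(0.143), np.float64(0.142), np.float64(0.139), np.float64(0.129), np.float64(-0.001), np.float64(-0.0), np.float64(-0.001), np.float64(0.0)]
```

View pics/t1rack.png

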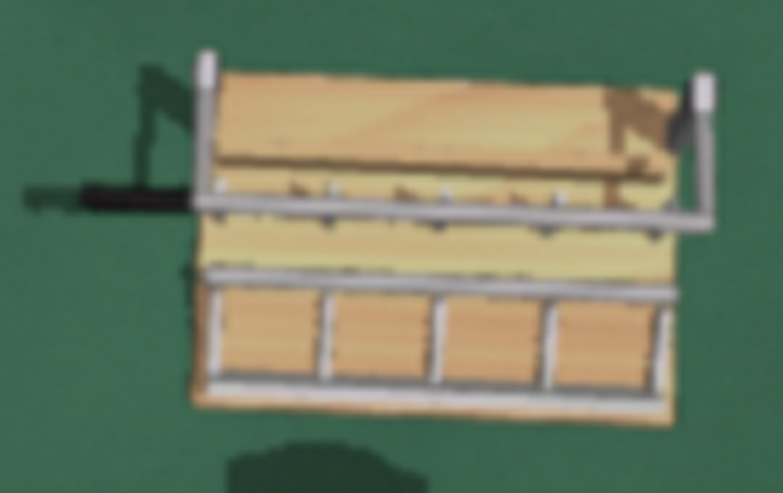

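Run:
```python
from h import *
def c(x,y,z): 
    u,v=290+x/5.8-.5,160+y/5.8-.5; return plane("top",u,v,z)
L=c(193,405,.012);Rr=c(672,425,.012)
print('front corners',L,Rr, 'yaw',np.degrees(np.arctan2(-(L-Rr)[0],(L-Rr)[1])),np.linalg.norm(L-Rr))
yaw=np.arctan2(-(L-Rr)[0],(L-Rr)[1])
ex=np.array([np.cos(yaw),np.sin(yaw)]);ey=np.array([-ex[1],ex[0]])
O=(L+Rr)[:2]/2+0.1*ex
print('rack O',O)
def rk(n,x,y,z):
    w=c(x,y,z)[:2]-O; print(n,(w@ex).round(4),(w@ey).round(4))
rk('stopL',213,385,.041);rk('stopR',658,403,.041)
rk('ridgeL',213,276,.05);rk('ridgeR',672,294,.05)
for x,y in [(213,330),(325,335),(437,340),(547,345),(660,350)]: rk('div',x,y,.045)
rk('postL',207,70,.12);rk('postR',703,93,.12)
rk('barL',207,203,.131);rk('barR',700,222,.131); rk('handle',85,198,.131);rk('handleR',190,200,.131)
rk('backL',220,73,.012);rk('backR',678,92,.012)
rk('slope top edge L',220,163,.09)
```

```text
front corners [0.45323811 0.07934217 0.012     ] [ 0.45986192 -0.19869002  0.012     ] yaw 1.364750963681156 0.27811108271591684
rack O [ 0.55652165 -0.05729221]
stopL -0.0922 0.1277
stopR -0.0919 -0.1265
ridgeL -0.0306 0.1303
ridgeR -0.03 -0.1325
div -0.061 0.129
div -0.0612 0.0649
div -0.0614 0.0008
div -0.0617 -0.0621
div -0.0619 -0.1267
postL 0.0725 0.1379
postR 0.071 -0.138
barL -0.0055 0.1345
barR -0.0048 -0.1351
handle -0.0056 0.2013
handleR -0.0043 0.1439
backL 0.0997 0.1318
backR 0.0995 -0.1407
slope top edge L 0.0267 0.1287
```

```bash
cat >> h.py <<'E'
def tri(a,b):
    """a=('top',u,v), b=('side',u,v): midpoint of nearest points and gap"""
    o1,d1=ray(*a);o2,d2=ray(*b); A=np.c_[d1,-d2]; t=np.linalg.lstsq(A,o2-o1,rcond=None)[0]
    q1,q2=o1+d1*t[0],o2+d2*t[1]; return (q1+q2)/2, np.linalg.norm(q1-q2)
RY=np.radians(1.4); RO=np.array([.5565,-.0573])
def rackw(x,y): 
    return RO+x*np.array([np.cos(RY),np.sin(RY)])+y*np.array([-np.sin(RY),np.cos(RY)])
def inrack(p):
    w=np.array(p)[:2]-RO; return np.array([w@[np.cos(RY),np.sin(RY)],w@[-np.sin(RY),np.cos(RY)]]).round(4)
E
python3 - <<'E'
from h import *
for n,a,b in [('barR',('top',411.6,198.3),('side',358.2,225.5)),('postR',('top',411.2,173),('side',378.8,222.4)),
  ('baseFR',('top',405.4,232.8),('side',240+300/3.3,140+430/3.3)),('baseBR',('top',290+678/5.8-.5,160+92/5.8-.5),('side',240+478/3.3,140+360/3.3)),
  ('postL',('top',290+207/5.8,160+65/5.8),('side',240+307/3.3,140+150/3.3))]:
    q,g=tri(a,b); print(n,q.round(4),g.round(4),inrack(q))
for X,Y,Z in [(.085,-.138,.0),(.085,-.138,.12),(.008,-.138,.125),(-.1,-.14,0),(.1,-.14,.0)]:
    w=rackw(X,Y); print((X,Y,Z),np.round(proj('side',[*w,Z]),1),np.round(proj('top',[*w,Z]),1))
z=np.load("pics/s1.npz");P=cloud("side",z['d'])
for n,u,v in [('postR',378,226),('postRmid',378,238),('bar',350,217),('base',340,262),('base2',355,250),('tbl',330,275)]: print(n,P[v,u].round(4),inrack(P[v,u]))
b=z['p'][:,:,::-1]; cv2.imwrite("pics/s1rack.png",cv2.resize(b[180:280,285:400],None,fx=6.5,fy=6,interpolation=cv2.INTER_CUBIC))
E
```

```text
barR [ 0.5526 -0.1963  0.1359] 0.0003 [-0.0072 -0.1389]
postR [ 0.6344 -0.1926  0.1202] 0.0101 [ 0.0746 -0.1372]
baseFR [ 0.4604 -0.1995  0.0071] 0.0001 [-0.0995 -0.1398]
baseBR [ 0.6586 -0.1952  0.0111] 0.0021 [ 0.0987 -0.1404]
postL [0.6255 0.0816 0.1181] 0.0042 [0.0724 0.1371]
(0.085, -0.138, 0.0) [381.  252.7] [405.  180.2]
(0.085, -0.138, 0.12) [383.4 221.1] [410.7 171.3]
(0.008, -0.138, 0.125) [362.2 227. ] [410.8 194.3]
(-0.1, -0.14, 0) [330.8 272.2] [405.1 233.3]
(0.1, -0.14, 0.0) [385.2 251.6] [405.7 176.1]
postR [ 0.6211 -0.1998  0.114 ] [ 0.0611 -0.144 ]
postRmid [ 0.6291 -0.1933  0.0629] [ 0.0693 -0.1377]
bar [ 0.5534 -0.1491  0.1384] [-0.0053 -0.0917]
base [ 0.5    -0.1846  0.0126] [-0.0596 -0.1259]
base2 [ 0.5732 -0.1524  0.0096] [ 0.0144 -0.0955]
tbl [ 4.516e-01 -2.098e-01  4.000e-04] [-0.1086 -0.1499]
```

View pics/s1rack.png

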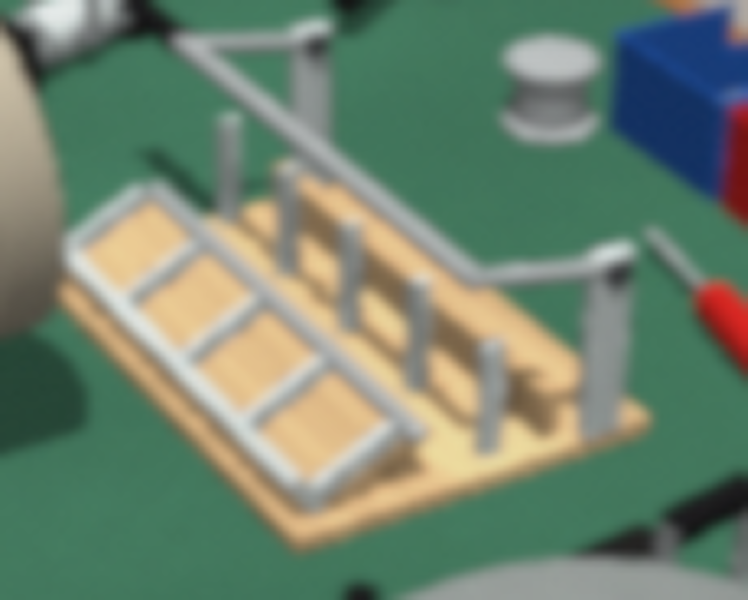

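Run:
```python
from h import *
w=rackw(-.005,.178); print(w)
togo([*w,.25],1.4)
```

```text
[0.54715256 0.1205247 ]
shift cm [ 55.99 -53.02  -0.15] turn -77.0 jaw now -75.6 j6 -0.22
```

```bash
python3 -m handwheel '[[4,-3.5,0,-8,1],[8,-7,0,-16,1],[12,-10.5,0,-24,1],[16,-14,0,-32,1],[20,-17.5,0,-40,1],[24,-21,0,-48,1],[28,-25,0,-56,1],[31.5,-29,0,-64,1],[35,-32.5,0,-72,1],[38.5,-36,0,-77,1]]' 25
python3 - <<'E'
from h import *
w=rackw(-.005,.178)
togo([*w,.25],1.4)
E
```

```text
time_s: 1.2
position: [0.4068, -0.1098, 0.2485]
ee_rot: [0.697, 0.718, 0.0, -0.0]
force: [1.1, -1.8, -0.2]
finger_gap: 1.002
shift cm [22.6  14.71 -0.14] turn 0.3 jaw now 1.7 j6 -0.58
```

```bash
python3 -m handwheel '[[4,3,0,0,1],[8,6,0,0,1],[12,8.5,0,0,1],[16,11,0,0,1],[20,13.5,0,0,1],[22.6,14.7,0,0,1],[22.6,14.7,0,0,1]]'
python3 - <<'E'
from h import *
w=rackw(-.005,.178)
togo([*w,.25],1.4)
shot("top","t2"); shot("side","s2")
E
```

```text
time_s: 1.9
position: [0.5476, 0.1235, 0.2479]
ee_rot: [0.695, 0.719, 0.0, -0.001]
force: [0.3, -1.1, 0.2]
finger_gap: 0.998
shift cm [-0.29 -0.06 -0.21] turn 0.5 jaw now 1.9 j6 -0.02
```

View pics/t2.png

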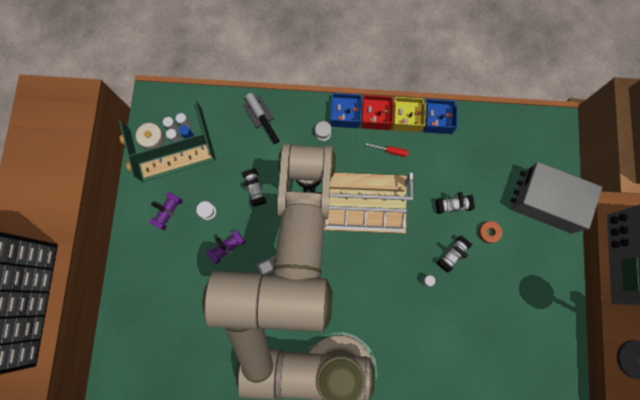

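View pics/s2.png

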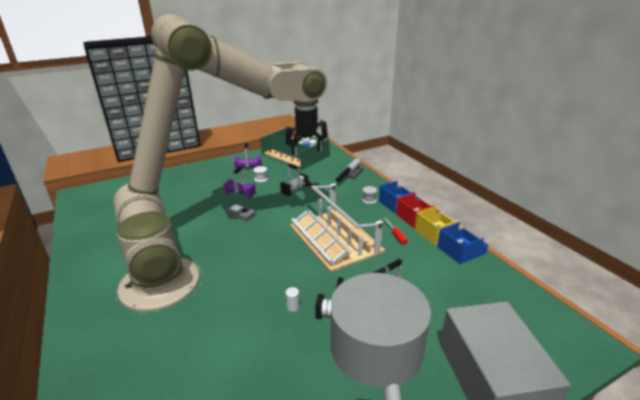

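```bash
python3 -m handwheel '[[-0.2,0,4,0,1],[-0.2,0,8,0,1],[-0.2,0,11.8,0,1],[-0.2,0,11.8,0,1],[-0.2,0,11.8,0,-1],[-0.2,0,11.8,0,-1],[-0.2,0,11.8,0,-1],[-0.2,0,11.8,0,-1],[-0.2,0,11.8,0,-1],[-0.2,0,11.8,0,-1]]' 30
python3 - <<'E'
from h import *
s=st(); print(inrack(s['position']), s['moment'])
shot("side","s3",(270,130,430,280),4)
E
```

```text
time_s: 3.0
position: [0.546, 0.1188, 0.1306]
ee_rot: [0.696, 0.718, -0.001, -0.001]
force: [-5.1, -0.9, 3.2]
finger_gap: 0.171
t 3.0 p [0.546  0.1188 0.1306] gap 0.171 F [-5.1 -0.9  3.2]
[-0.0062  0.1763] [-0.11712956  0.80407708 -0.07149562]
```

View pics/s3.png

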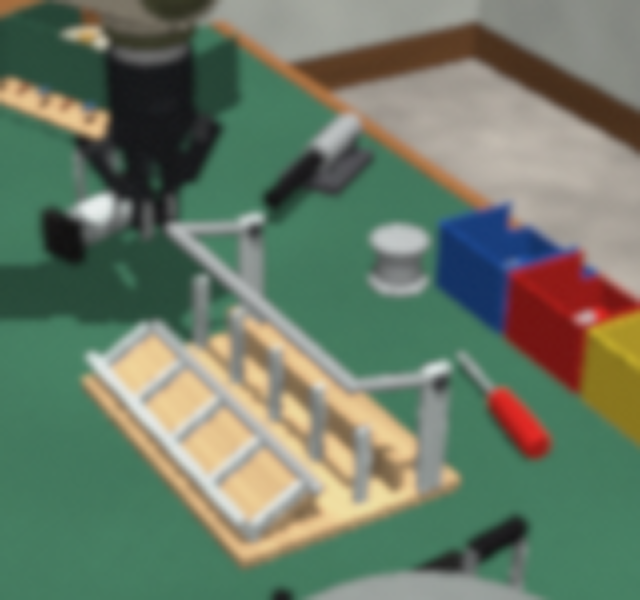

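```bash
python3 -m handwheel '[[0,0.5,-1.9,0,-1],[0,1.5,-3.5,0,-1],[0,2.9,-4.9,0,-1],[0,4.5,-6.0,0,-1],[0,6.4,-6.5,0,-1],[0,8.3,-6.6,0,-1],[0,10.2,-6.2,0,-1],[0,11.2,-5.8,0,-1],[0,11.5,-5.6,0,-1],[0,11.5,-5.6,0,-1]]'
python3 - <<'E'
from h import *
s=st(); print(inrack(s['position']), s['moment'])
shot("side","s4",(270,130,430,280),4)
E
```

```text
time_s: 4.05
position: [0.6577, 0.1221, 0.1888]
ee_rot: [0.696, 0.718, -0.004, -0.003]
force: [-25.2, -3.7, 21.1]
finger_gap: 0.174
t 4.05 p [0.6577 0.1221 0.1888] gap 0.174 F [-25.2  -3.7  21.1]
[0.1055 0.1769] [-0.65299793  4.3001511  -0.07713535]
```

View pics/s4.png

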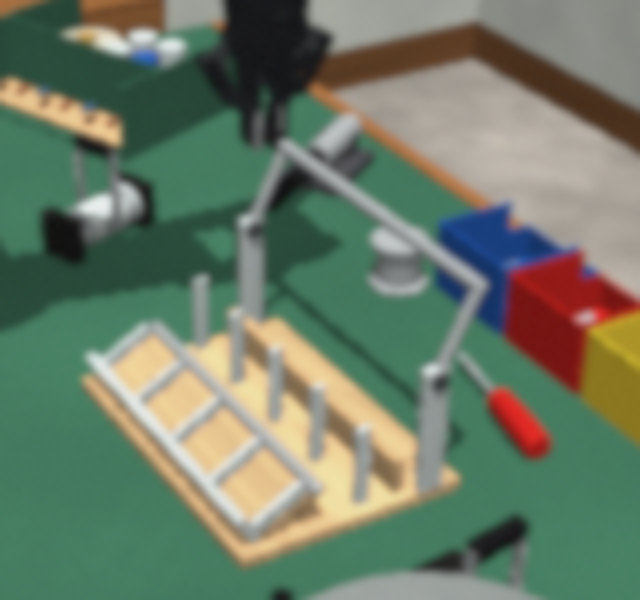

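```bash
python3 -m handwheel '[[0,0,0,0,1],[0,0,0,0,1],[0,0,0,0,1],[0,0,0,0,1],[0,0,-4,0,1],[0,0,-8,0,1],[0,0,-8,0,1]]'
python3 - <<'E'
from h import *
s=st(); print(inrack(s['position']), s['moment'])
p,d=shot("side","s5",(270,130,430,280),4)
p,d=shot("top","t5",(225,150,325,220),7.8)
np.savez("pics/t5.npz",p=p,d=d)
P=cloud("top",d)
ii=P[170:205,235:275]; 
m=(ii[...,2]>.06); print('high', ii[m].mean(0).round(4) if m.any() else None, m.sum())
E
```

```text
time_s: 4.8
position: [0.66, 0.1223, 0.2748]
ee_rot: [0.696, 0.718, -0.0, 0.001]
force: [0.5, 0.1, -0.0]
finger_gap: 0.998
t 4.8 p [0.66   0.1223 0.2748] gap 0.998 F [ 0.5  0.1 -0. ]
[0.1079 0.1771] [0.02920845 0.00269368 0.00701466]
high [0.5402 0.292  0.2738] 93
```

View pics/s5.png

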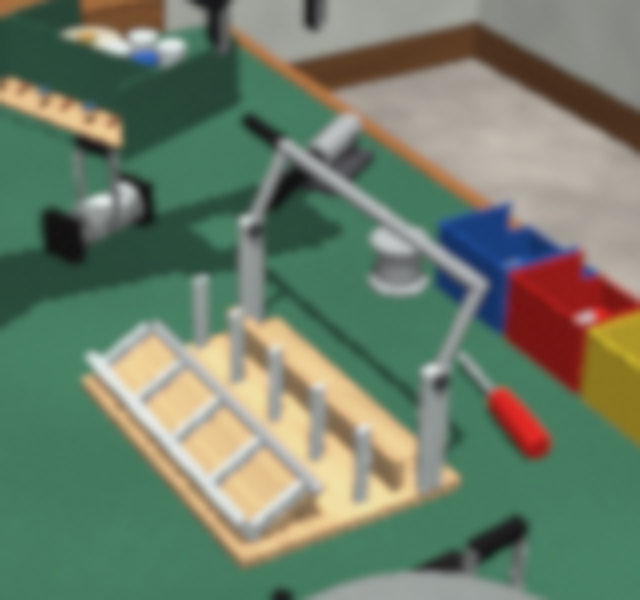

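View pics/t5.png

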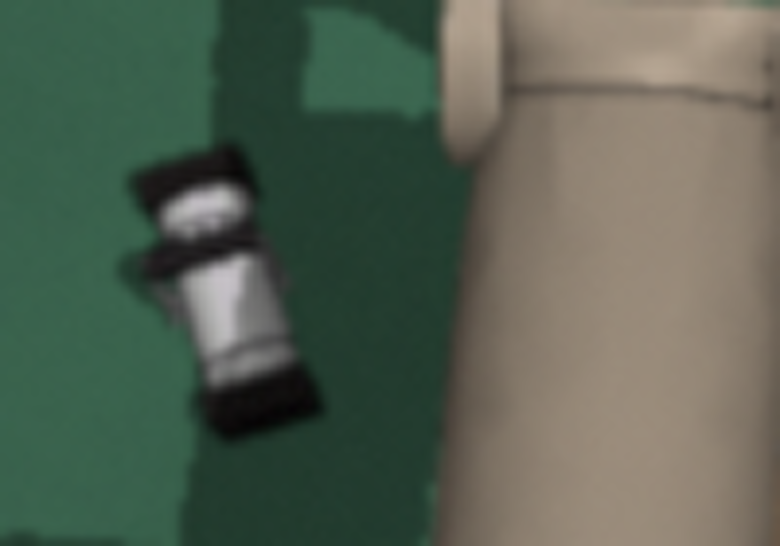

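```bash
cat >> h.py <<'E'
def canpose(cap1,cap2,grip,crop,sc):
    f=lambda q:(crop[0]+q[0]/sc-.5,crop[1]+q[1]/sc-.5)
    a=plane("top",*f(cap1),.044);b=plane("top",*f(cap2),.044);g=plane("top",*f(grip),.108)
    ax=np.degrees(np.arctan2((a-b)[1],(a-b)[0]))
    print('cap1',a.round(4),'cap2',b.round(4),'mid',((a+b)/2).round(4),'len',np.linalg.norm(a-b).round(4),'axis deg',ax.round(1),'grip',g.round(4))
    return g,ax
E
python3 - <<'E'
from h import *
g,ax=canpose((194,185),(262,402),(201,253),(225,150),7.8)
togo([g[0],g[1],.2],ax)
E
```

```text
cap1 [0.6232 0.3394 0.044 ] cap2 [0.5295 0.3009 0.044 ] mid [0.5763 0.3201 0.044 ] len 0.1013 axis deg 22.3 grip [0.5783 0.3222 0.108 ]
shift cm [20.25 -7.35  6.94] turn -20.5 jaw now 1.8 j6 -0.02
```

```bash
python3 -m handwheel '[[4,-1.5,0,-7,1],[8,-3,0,-14,1],[12,-4.5,0,-20.5,1],[16,-6,2,-20.5,1],[20,-7.4,6,-20.5,1],[20.2,-7.4,6.9,-20.5,1],[20.2,-7.4,6.9,-20.5,1],[20.2,-7.4,6.9,-20.5,1]]'
python3 - <<'E'
from h import *
st(); togo([.577,.321,.102],22.3)
shot("top","t6",(225,150,325,220),7.8);shot("side","s6",(220,130,380,250),5)
E
```

```text
time_s: 5.7
position: [0.578, 0.3213, 0.2]
ee_rot: [0.557, 0.83, -0.003, -0.003]
force: [-0.2, 0.4, -0.1]
finger_gap: 1.0
t 5.7 p [0.578  0.3213 0.2   ] gap 1.0 F [-0.2  0.4 -0.1]
shift cm [-0.   -0.01  9.8 ] turn -0.0 jaw now 22.3 j6 -0.06
```

View pics/s6.png

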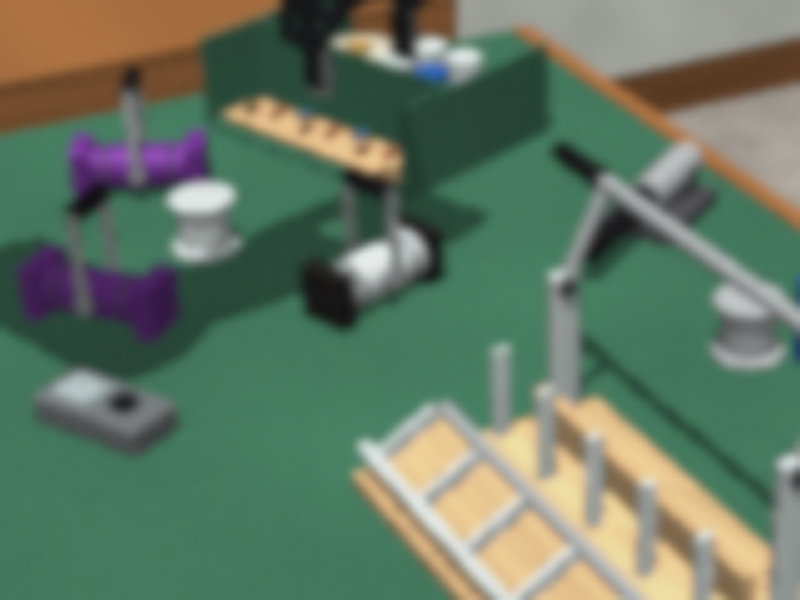

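```bash
python3 -m handwheel '[[0,0,4,0,1],[0,0,8,0,1],[0,0,9.8,0,1],[0,0,9.8,0,1],[0,0,9.8,0,-1],[0,0,9.8,0,-1],[0,0,9.8,0,-1],[0,0,9.8,0,-1],[0,0,9.8,0,-1],[0,0,9.8,0,-1]]' 60;  python3 -m handwheel '[[0,0,-2,0,-1],[0,0,-4,0,-1],[0,0,-7,0,-1],[0,0,-10,0,-1],[0,0,-11,0,-1],[0,0,-11,0,-1],[0,0,-11,0,-1]]'
python3 - <<'E'
from h import *
s=st(); print(s['moment'].round(3))
shot("side","s7",(220,130,380,250),5)
E
```

```text
time_s: 6.8
position: [0.5784, 0.3209, 0.1041]
ee_rot: [0.558, 0.83, -0.002, -0.002]
force: [1.1, 0.4, 4.3]
finger_gap: 0.151
time_s: 7.5
position: [0.5784, 0.3208, 0.2121]
ee_rot: [0.558, 0.83, -0.003, -0.003]
force: [-0.2, -0.1, -4.1]
finger_gap: 0.151
t 7.5 p [0.5784 0.3208 0.2121] gap 0.151 F [-0.2 -0.1 -4.1]
[-0.016  0.086  0.018]
```

View pics/s7.png

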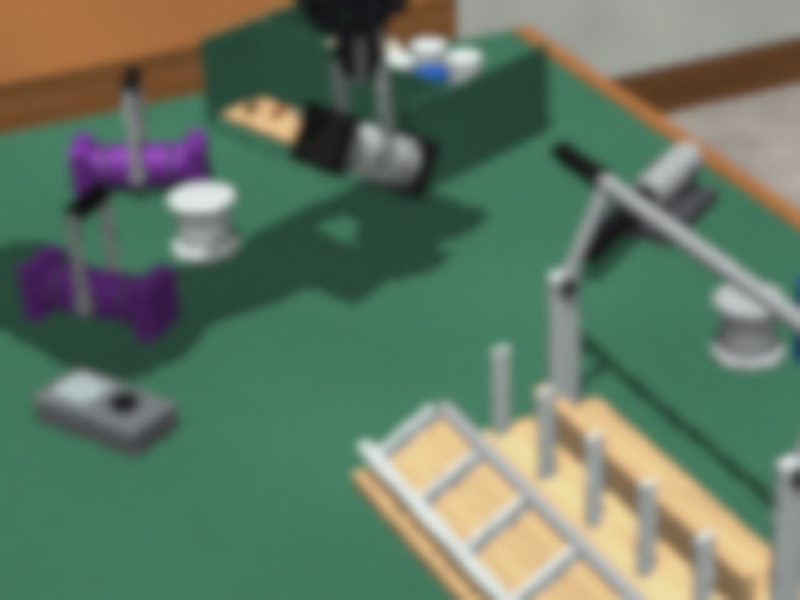

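Run:
```python
from h import *
w=rackw(-.035,-.032); print(w)
s=r.get_state(); print(s['joint_positions'].round(3))
togo([.52,.25,.28]); togo([.5,.1,.28]); togo([*w,.28],-178.6)
```

```text
[ 0.52229228 -0.09014557]
[ 3.270e-01  6.090e-01  1.007e+00  1.000e-03  1.536e+00 -6.100e-02]
shift cm [-4.33 -8.14 -6.75] turn None jaw now 22.2 j6 -0.06
shift cm [-17.46 -15.66  -6.71] turn None jaw now 22.2 j6 -0.06
shift cm [-35.91 -20.79  -6.7 ] turn 20.8 jaw now 22.2 j6 -0.06
```

```bash
python3 -m handwheel '[[0,-1,-3,8,-1],[-1,-3,-6,16,-1],[-3,-6,-6.8,24,-1],[-4.5,-8,-6.8,32,-1],[-6.5,-10,-6.8,40,-1],[-9,-11.5,-6.8,48,-1],[-12,-13,-6.8,56,-1],[-15,-15,-6.8,64,-1],[-17.5,-16,-6.8,72,-1],[-17.5,-16,-6.8,80,-1]]'
python3 - <<'E'
from h import *
st(); togo([*rackw(-.035,-.032),.28],-178.6)
E
```

```text
time_s: 8.55
position: [0.4967, 0.0957, 0.2796]
ee_rot: [0.962, 0.273, -0.006, -0.0]
force: [0.2, 0.1, -2.9]
finger_gap: 0.149
t 8.55 p [0.4967 0.0957 0.2796] gap 0.149 F [ 0.2  0.1 -2.9]
shift cm [-7.58 17.16 -0.02] turn -59.7 jaw now -58.3 j6 0.98
```

```bash
python3 -m handwheel '[[-1,2,0,8,-1],[-2,4,0,16,-1],[-3,6,0,24,-1],[-4,8,0,32,-1],[-5,10,0,40,-1],[-5.8,12,0,48,-1],[-6.6,14,0,56,-1],[-7.2,16,0,64,-1],[-7.6,17.2,0,72,-1],[-7.6,17.2,0,80,-1]]'
python3 - <<'E'
from h import *
st(); togo([*rackw(-.035,-.032),.225],-178.6)
E
```

```text
time_s: 9.55
position: [0.5223, -0.0921, 0.2779]
ee_rot: [0.911, -0.413, -0.006, 0.004]
force: [0.3, 0.9, -2.5]
finger_gap: 0.151
t 9.55 p [ 0.5223 -0.0921  0.2779] gap 0.151 F [ 0.3  0.9 -2.5]
shift cm [-0.1  -0.19  5.29] turn 39.9 jaw now -138.7 j6 2.03
```

```bash
python3 -m handwheel '[[-0.1,-0.2,0,8,-1],[-0.1,-0.2,1,16,-1],[-0.1,-0.2,2,24,-1],[-0.1,-0.2,3,32,-1],[-0.1,-0.2,4,40,-1],[-0.1,-0.2,5.3,40,-1],[-0.1,-0.2,5.3,40,-1],[-0.1,-0.2,5.3,40,-1]]'
python3 - <<'E'
from h import *
s=st(); togo([*rackw(-.035,-.032),.225],-178.6); print(s['moment'].round(3))
shot("side","s8",(280,110,440,230),5); shot("top","t8",(290,150,420,250),6)
E
```

```text
time_s: 10.35
position: [0.5223, -0.09, 0.2244]
ee_rot: [0.715, -0.699, -0.005, 0.006]
force: [0.5, 0.2, -2.5]
finger_gap: 0.145
t 10.35 p [ 0.5223 -0.09    0.2244] gap 0.145 F [ 0.5  0.2 -2.5]
shift cm [ 0.01  0.   -0.06] turn -0.1 jaw now -178.7 j6 2.73
[ 0.024 -0.08  -0.004]
```

View pics/s8.png

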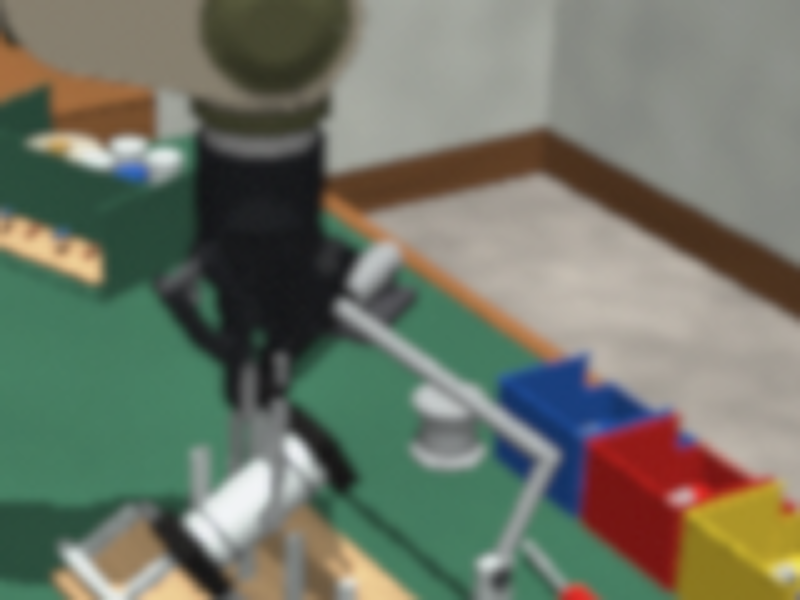

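View pics/t8.png

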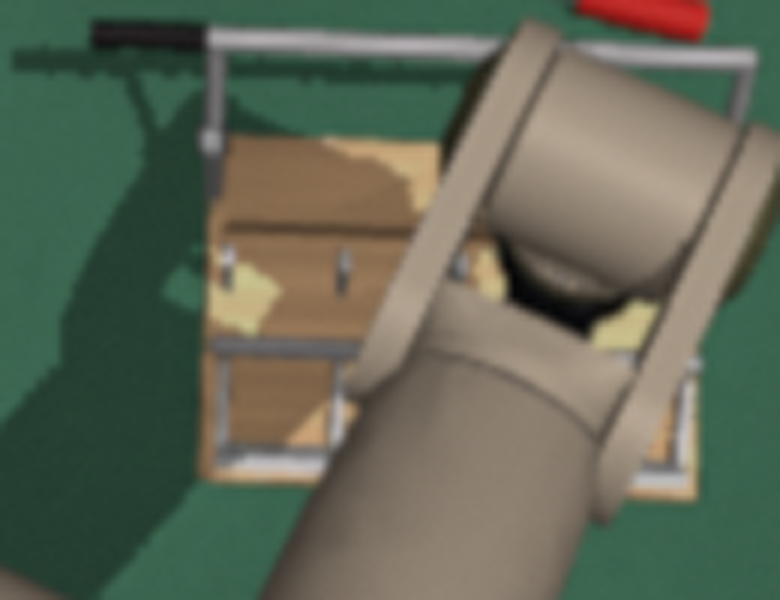

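Run:
```python
from h import *
for y in (-.096,-.09,-.084):
    print(y,np.round(proj('side',[.4788,y-.001,.1173]),1),np.round(proj('side',[.5658,y+.001,.1707]),1))
```

```text
-0.096 [320. 221.] [344.6 198.7]
-0.09 [319.1 220.1] [343.6 197.8]
-0.084 [318.2 219.1] [342.6 197. ]
```

```bash
python3 -m handwheel '[[0,0,2,0,-1],[0,0,4,0,-1],[0,0,5.5,0,-1],[0,0,6.3,0,-1],[0,0,6.8,0,-1],[0,0,6.8,0,-1],[0,0,6.8,0,-1]]'
python3 - <<'E'
from h import *
s=st(); print(s['moment'].round(3))
shot("side","s9",(280,150,440,270),5)
E
```

```text
time_s: 11.15
position: [0.522, -0.0904, 0.1579]
ee_rot: [0.715, -0.699, -0.004, 0.005]
force: [-0.7, 0.2, -2.6]
finger_gap: 0.152
t 11.15 p [ 0.522  -0.0904  0.1579] gap 0.152 F [-0.7  0.2 -2.6]
[-0.005 -0.051  0.002]
```

View pics/s9.png

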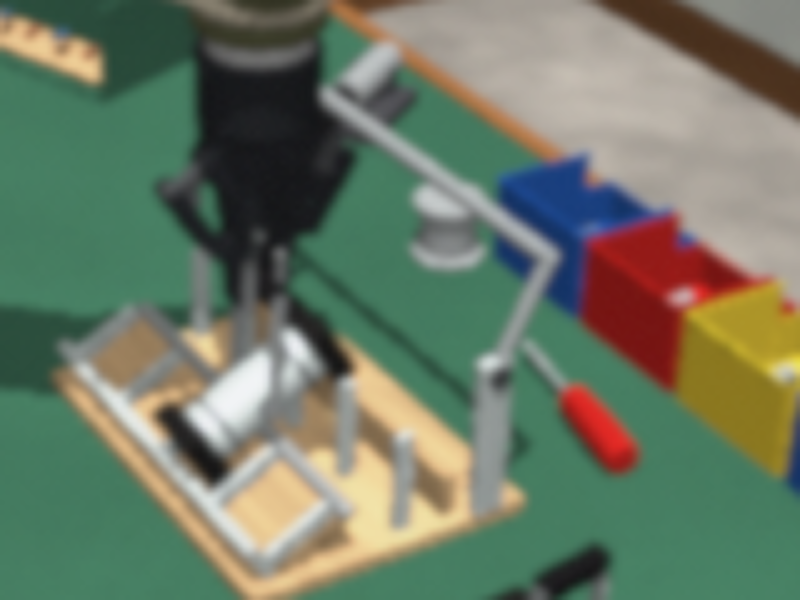

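```bash
python3 -m handwheel '[[0,0,0.3,0,-1],[0,0,0.5,0,-1],[0,0,0.7,0,-1],[0,0,0.7,0,-1]]'
python3 - <<'E'
from h import *
s=st(); print(s['moment'].round(3))
E
```

```text
time_s: 11.6
position: [0.5218, -0.0904, 0.1507]
ee_rot: [0.715, -0.699, -0.004, 0.005]
force: [-1.2, 1.0, -2.3]
finger_gap: 0.15
t 11.6 p [ 0.5218 -0.0904  0.1507] gap 0.15 F [-1.2  1.  -2.3]
[-0.03   0.084  0.007]
```

```bash
python3 -m handwheel '[[0,0,0.2,0,-1],[0,0,0.3,0,-1],[0,0,0.3,0,-1]]'
python3 - <<'E'
from h import *
s=st(); print(s['moment'].round(3))
shot("side","s10",(280,150,440,270),5)
E
```

```text
time_s: 11.9
position: [0.5225, -0.0906, 0.1496]
ee_rot: [0.715, -0.699, -0.002, 0.005]
force: [-2.6, 1.0, 13.7]
finger_gap: 0.149
t 11.9 p [ 0.5225 -0.0906  0.1496] gap 0.149 F [-2.6  1.  13.7]
[0.224 0.545 0.051]
```

View pics/s10.png

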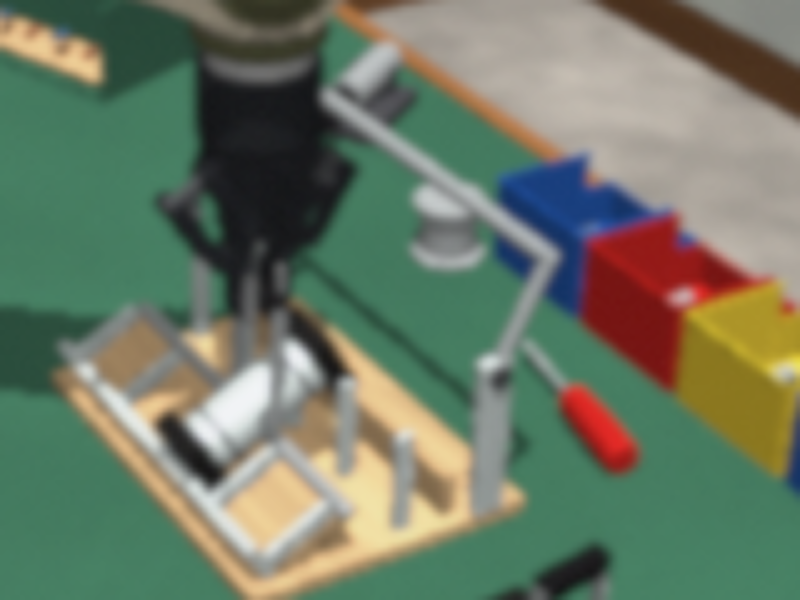

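```bash
python3 -m handwheel '[[0,0,-0.1,0,-1],[0,0,-0.1,0,1],[0,0,-0.1,0,1],[0,0.8,-0.1,0,1],[0,1.8,-0.1,0,1],[0,1.8,-0.1,0,1],[0,1.8,-3,0,1],[0,1.8,-7,0,1],[0,1.8,-11,0,1],[0,1.8,-11,0,1]]'
python3 - <<'E'
from h import *
s=st(); 
shot("side","s11",(280,150,440,270),5); shot("top","t11")
E
```

```text
time_s: 12.95
position: [0.507, -0.0912, 0.2649]
ee_rot: [0.715, -0.699, 0.002, 0.003]
force: [0.5, -0.4, -0.3]
finger_gap: 1.001
t 12.95 p [ 0.507  -0.0912  0.2649] gap 1.001 F [ 0.5 -0.4 -0.3]
```

View pics/s11.png

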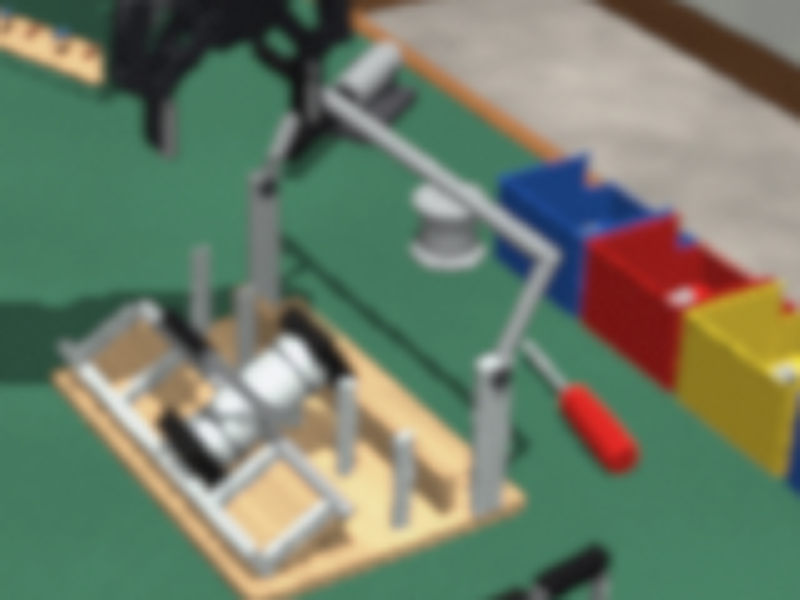

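View pics/t11.png

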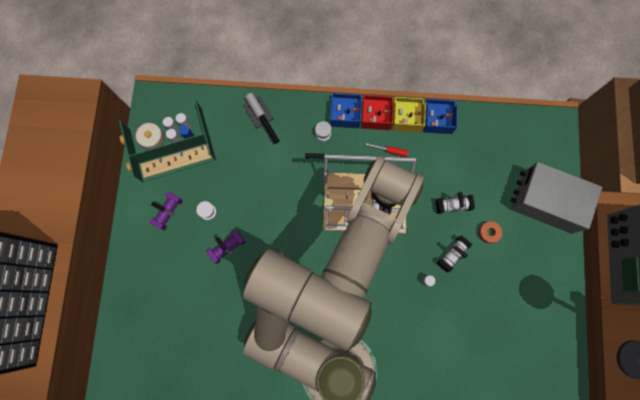

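Can 1 rests in bay 1, handle leaning square to the slope. Next are the right-hand cans at (455,204) and (455,253); I'll measure both.

Run:
```python
from h import *
z=np.load("pics/t11.npz"); b=z['p'][:,:,::-1]
cv2.imwrite("pics/t11c.png",cv2.resize(b[180:300,415:515],None,fx=5,fy=5,interpolation=cv2.INTER_CUBIC))
```

```text
(no output)
```

View pics/t11c.png

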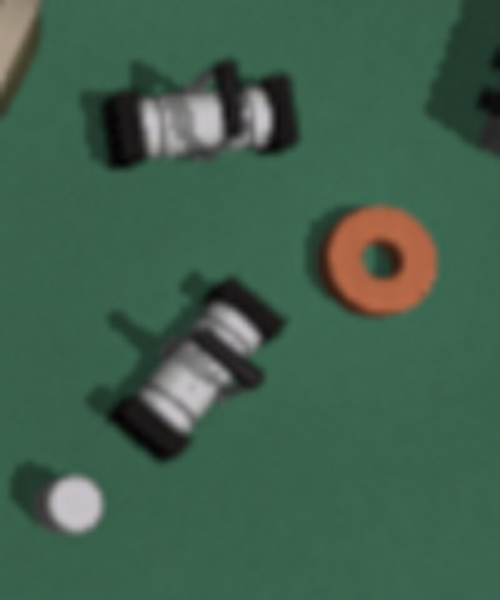

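Run:
```python
from h import *
g,ax=canpose((126,130),(282,114),(231,99),(415,180),5)
togo([g[0],g[1],.2],ax)
g2,ax2=canpose((151,428),(245,311),(228,360),(415,180),5)
togo([g2[0],g2[1],.2],ax2)
```

```text
cap1 [ 0.5544 -0.3053  0.044 ] cap2 [ 0.5721 -0.4092  0.044 ] mid [ 0.5632 -0.3572  0.044 ] len 0.1054 axis deg 99.7 grip [ 0.5658 -0.3584  0.108 ]
shift cm [26.88 -5.48  6.08] turn 81.6 jaw now -178.7 j6 2.72
cap1 [ 0.3576 -0.3254  0.044 ] cap2 [ 0.4382 -0.3858  0.044 ] mid [ 0.3979 -0.3556  0.044 ] len 0.1007 axis deg 143.2 grip [ 0.3977 -0.3583  0.108 ]
shift cm [26.49 11.32  6.22] turn 38.1 jaw now -178.7 j6 2.72
```

```bash
python3 -m handwheel '[[0,0,0,-8,1],[3,0,0,-16,1],[6,-1,0,-24,1],[9,-1.5,0,-32,1],[12,-2,0,-40,1],[15,-2.5,0,-48,1],[18,-3,0,-56,1],[21,-4,0,-64,1],[24,-4.5,0,-72,1],[26.9,-5.4,0,-80,1]]'
python3 - <<'E'
from h import *
st(); togo([.5645,-.358,.2],99.7)
E
```

```text
time_s: 14.05
position: [0.5651, -0.3596, 0.2588]
ee_rot: [0.997, -0.073, -0.005, 0.001]
force: [0.1, 1.2, 0.3]
finger_gap: 1.003
t 14.05 p [ 0.5651 -0.3596  0.2588] gap 1.003 F [0.1 1.2 0.3]
shift cm [-0.02 -0.17  5.88] turn -18.1 jaw now -98.4 j6 0.98
```

```bash
python3 -m handwheel '[[0,-0.2,2,-8,1],[0,-0.2,4,-16,1],[0,-0.2,5.9,-18.1,1],[0,-0.2,5.9,-18.1,1]]'
python3 - <<'E'
from h import *
st(); togo([.5645,-.358,.102],99.7)
p,d=shot("top","t12",(415,180,515,300),5)
shot("side","s12",(280,150,440,350),3)
E
```

```text
time_s: 14.45
position: [0.5636, -0.3569, 0.1953]
ee_rot: [0.996, 0.084, -0.008, -0.003]
force: [0.7, 0.4, -0.6]
finger_gap: 1.001
t 14.45 p [ 0.5636 -0.3569  0.1953] gap 1.001 F [ 0.7  0.4 -0.6]
shift cm [0.23 0.18 9.32] turn -0.0 jaw now -80.3 j6 0.66
```

View pics/t12.png

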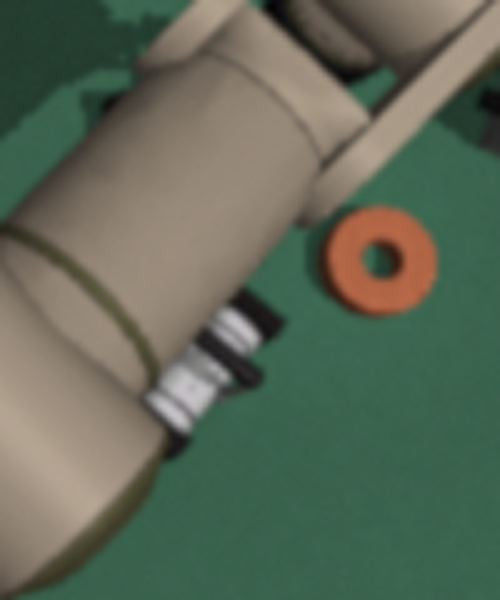

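View pics/s12.png

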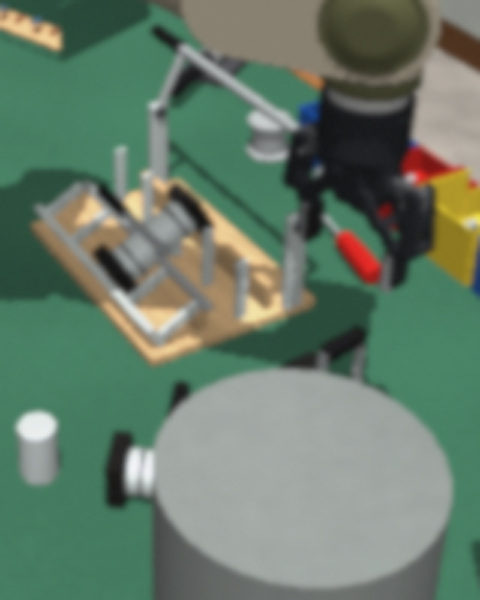

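```bash
python3 - <<'E'
from h import *
print(proj('side',[.5645,-.358,.106]), proj('side',[.5665,-.358,.106]),proj('side',[.5645,-.353,.106]))
a=np.radians(99.7); 
for s in (-.025,.025): print(proj('side',[.5645+s*np.sin(a),-.358-s*np.cos(a),.106]))
E
python3 -m handwheel '[[0.2,0.2,4,0,1],[0.2,0.2,8,0,1],[0.2,0.2,9.3,0,1],[0.2,0.2,9.3,0,1],[0.2,0.2,9.3,0,-1],[0.2,0.2,9.3,0,-1],[0.2,0.2,9.3,0,-1],[0.2,0.2,9.3,0,-1],[0.2,0.2,9.3,0,-1],[0.2,0.2,9.3,0,-1]]' 60
```

```text
(np.float64(394.0865501607194), np.float64(263.7376907150809)) (np.float64(394.7028124683234), np.float64(263.50708012912)) (np.float64(392.95673796790135), np.float64(262.67451119666504))
(np.float64(387.36344782682966), np.float64(267.52494136147425))
(np.float64(400.6520739575172), np.float64(260.039207037688))
time_s: 15.55
position: [0.5659, -0.3592, 0.1069]
ee_rot: [0.996, 0.084, -0.006, -0.0]
force: [-0.8, 1.6, 5.0]
finger_gap: 0.151
```

```bash
python3 -m handwheel '[[0,0,-2,0,-1],[0,0,-4,0,-1],[0,0,-7,0,-1],[0,0,-10,0,-1],[0,0,-13,0,-1],[0,0,-13,0,-1],[0,0,-13,0,-1]]'
python3 - <<'E'
from h import *
s=st(); print(s['moment'].round(3), s['joint_positions'].round(2))
shot("side","s13",(320,130,480,250),5)
E
```

```text
time_s: 16.25
position: [0.5672, -0.3589, 0.2357]
ee_rot: [0.996, 0.084, -0.006, -0.001]
force: [0.0, 0.1, -4.7]
finger_gap: 0.144
t 16.25 p [ 0.5672 -0.3589  0.2357] gap 0.144 F [ 0.   0.1 -4.7]
[ 0.099 -0.019 -0.044] [-0.74  0.61  0.93 -0.01  1.61  0.67]
```

View pics/s13.png

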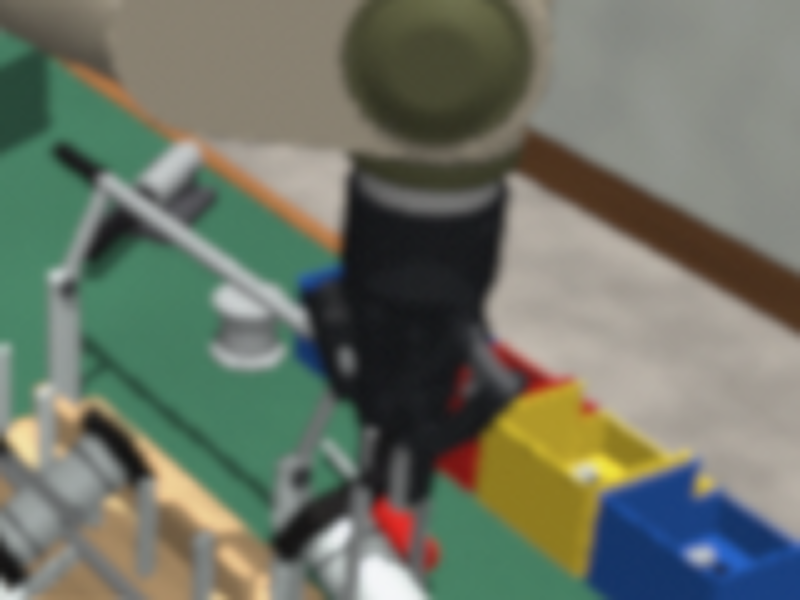

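Run:
```python
from h import *
togo([.5,-.3,.28]); togo([*rackw(-.035,-.096),.28],-178.6); print(rackw(-.035,-.096))
```

```text
shift cm [-5.68 -6.93 -4.43] turn None jaw now -80.4 j6 0.67
shift cm [ -0.9  -20.91  -4.44] turn -81.8 jaw now -80.4 j6 0.67
[ 0.52385594 -0.15412647]
```

```bash
python3 -m handwheel '[[-2,-1,-2,8,-1],[-4,-3,-4,16,-1],[-5.7,-6,-4.5,24,-1],[-5.7,-9,-4.5,32,-1],[-5.5,-12,-4.5,40,-1],[-5,-15,-4.5,48,-1],[-4,-18,-4.5,56,-1],[-2.5,-20,-4.5,64,-1],[-1,-20.9,-4.5,72,-1],[-0.9,-20.9,-4.5,80,-1]]'
python3 - <<'E'
from h import *
st(); togo([*rackw(-.035,-.096),.228],-178.6)
E
```

```text
time_s: 17.3
position: [0.5244, -0.1524, 0.2785]
ee_rot: [0.816, -0.578, -0.008, 0.003]
force: [-0.3, -0.3, -2.7]
finger_gap: 0.148
t 17.3 p [ 0.5244 -0.1524  0.2785] gap 0.148 F [-0.3 -0.3 -2.7]
shift cm [0.19 0.03 5.05] turn 18.0 jaw now -160.6 j6 2.31
```

```bash
python3 -m handwheel '[[0.2,0,1,8,-1],[0.2,0,3,16,-1],[0.2,0,5,18,-1],[0.2,0,5,18,-1],[0.2,0,5,18,-1]]'
python3 - <<'E'
from h import *
s=st(); print(s['moment'].round(3),s['joint_positions'].round(2)); togo([*rackw(-.035,-.096),.151],-178.6)
shot("side","s14",(280,130,440,270),5)
c=np.r_[s['position'][:2],s['position'][2]-.083]
for sg in (-1,1): print(proj('side',c+sg*.051*np.array([np.cos(.55),np.sin(.024),np.sin(.55)])))
E
```

```text
time_s: 17.8
position: [0.524, -0.154, 0.2279]
ee_rot: [0.716, -0.698, -0.008, 0.005]
force: [1.0, 0.5, -4.0]
finger_gap: 0.149
t 17.8 p [ 0.524  -0.154   0.2279] gap 0.149 F [ 1.   0.5 -4. ]
[-0.007 -0.099  0.037] [-0.5   0.4   1.33 -0.    1.43  2.62]
shift cm [ 0.05 -0.13  7.69] turn 0.1 jaw now -178.5 j6 2.62
(np.float64(329.62145963111385), np.float64(230.22119329644724))
(np.float64(354.9680703221484), np.float64(206.92796263991033))
```

View pics/s14.png

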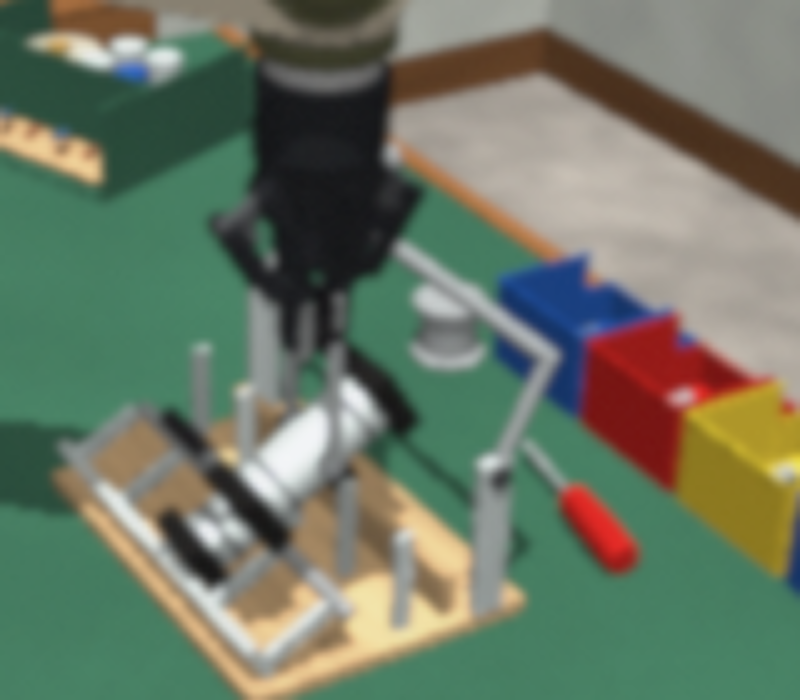

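```bash
python3 -m handwheel '[[-0.1,0,2,0,-1],[-0.1,0,4,0,-1],[-0.1,0,5.5,0,-1],[-0.1,0,6.2,0,-1],[-0.1,0,6.7,0,-1],[-0.1,0,6.9,0,-1],[-0.1,0,7.1,0,-1],[-0.1,0,7.1,0,-1]]'
python3 - <<'E'
from h import *
s=st(); print(s['moment'].round(3))
shot("side","s15",(280,150,440,270),5)
E
```

```text
time_s: 18.65
position: [0.5232, -0.153, 0.1581]
ee_rot: [0.716, -0.698, -0.007, 0.005]
force: [0.2, 0.1, -3.4]
finger_gap: 0.149
t 18.65 p [ 0.5232 -0.153   0.1581] gap 0.149 F [ 0.2  0.1 -3.4]
[ 0.021 -0.018  0.003]
```

View pics/s15.png

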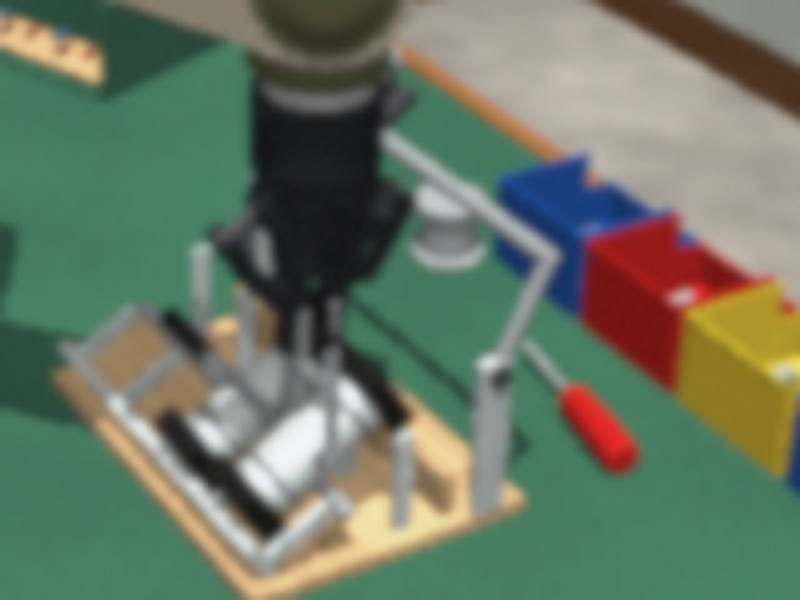

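```bash
python3 -m handwheel '[[0,0,0.3,0,-1],[0,0,0.5,0,-1],[0,0,0.6,0,-1],[0,0,0.6,0,-1]]'
python3 - <<'E'
from h import *
s=st(); print(s['moment'].round(3))
E
```

```text
time_s: 19.1
position: [0.5238, -0.1533, 0.154]
ee_rot: [0.716, -0.698, -0.005, 0.004]
force: [-1.8, 0.9, 12.9]
finger_gap: 0.148
t 19.1 p [ 0.5238 -0.1533  0.154 ] gap 0.148 F [-1.8  0.9 12.9]
[ 0.269  0.464 -0.026]
```

Seated, with force and height matching the first can. Release it the same way.

```bash
python3 -m handwheel '[[0,0,-0.1,0,-1],[0,0,-0.1,0,1],[0,0,-0.1,0,1],[0,0.8,-0.1,0,1],[0,1.8,-0.1,0,1],[0,1.8,-0.1,0,1],[0,1.8,-3,0,1],[0,1.8,-7,0,1],[0,1.8,-11,0,1],[0,1.8,-11,0,1]]'
python3 - <<'E'
from h import *
s=st(); togo([.398,-.357,.265],-36.8)
shot("side","s16",(280,150,440,270),5); shot("top","t16",(415,180,515,300),5)
E
```

```text
time_s: 20.1
position: [0.5086, -0.1547, 0.2695]
ee_rot: [0.716, -0.698, -0.0, 0.003]
force: [0.5, 0.4, -0.6]
finger_gap: 0.999
t 20.1 p [ 0.5086 -0.1547  0.2695] gap 0.999 F [ 0.5  0.4 -0.6]
shift cm [19.94 11.58  0.56] turn 38.3 jaw now -178.5 j6 2.6
```

View pics/s16.png

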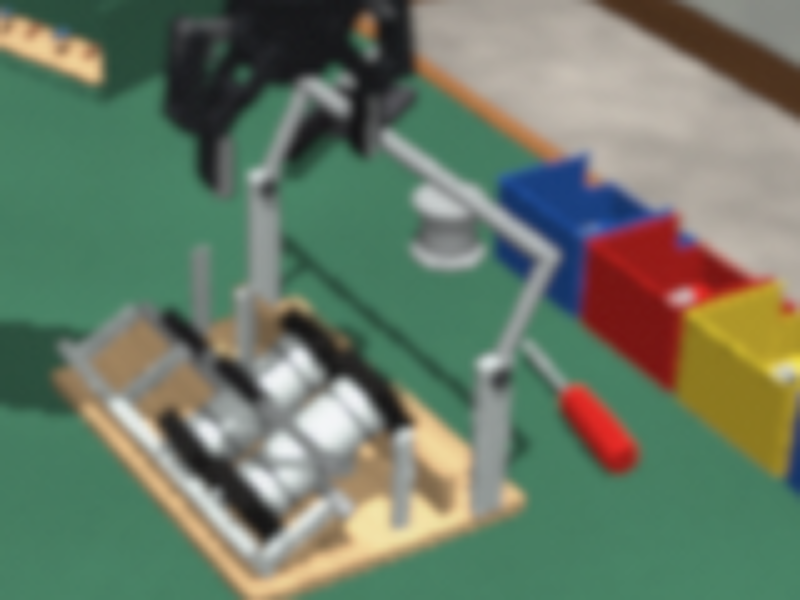

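View pics/t16.png

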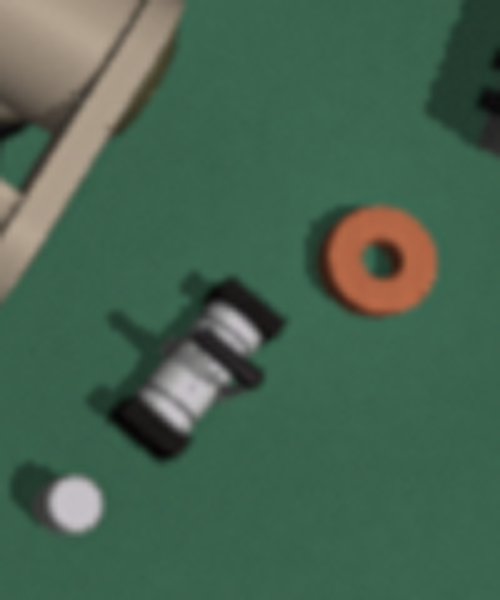

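```bash
python3 -m handwheel '[[2,0,0,-8,1],[4,1,0,-16,1],[6,2.5,0,-24,1],[8,4,0,-32,1],[10,5.5,0,-40,1],[12,7,0,-48,1],[14,8,0,-56,1],[16,9.5,0,-64,1],[18,10.5,0,-72,1],[20,11.6,0,-80,1]]'
python3 - <<'E'
from h import *
st(); togo([.398,-.357,.2],-36.8)
E
```

```text
time_s: 21.2
position: [0.3955, -0.3574, 0.2642]
ee_rot: [0.997, -0.072, -0.007, -0.001]
force: [0.5, 1.0, -0.6]
finger_gap: 0.998
t 21.2 p [ 0.3955 -0.3574  0.2642] gap 0.998 F [ 0.5  1.  -0.6]
shift cm [ 0.33 -0.06  6.41] turn -61.4 jaw now -98.2 j6 0.76
```

```bash
python3 -m handwheel '[[0.3,0,0,-8,1],[0.3,0,1,-16,1],[0.3,0,2,-24,1],[0.3,0,3,-32,1],[0.3,0,4,-40,1],[0.3,0,5,-48,1],[0.3,0,6,-56,1],[0.3,0,6.4,-61.4,1],[0.3,0,6.4,-61.4,1]]'
python3 - <<'E'
from h import *
st(); togo([.398,-.357,.102],-36.8)
shot("side","s17",(240,210,400,330),5); shot("top","t17",(415,180,515,300),5)
E
```

```text
time_s: 22.1
position: [0.397, -0.3569, 0.1982]
ee_rot: [0.894, 0.448, -0.006, -0.007]
force: [0.5, -0.1, 0.2]
finger_gap: 0.995
t 22.1 p [ 0.397  -0.3569  0.1982] gap 0.995 F [ 0.5 -0.1  0.2]
shift cm [0.09 0.25 9.62] turn 0.0 jaw now -36.8 j6 -0.31
```

View pics/s17.png

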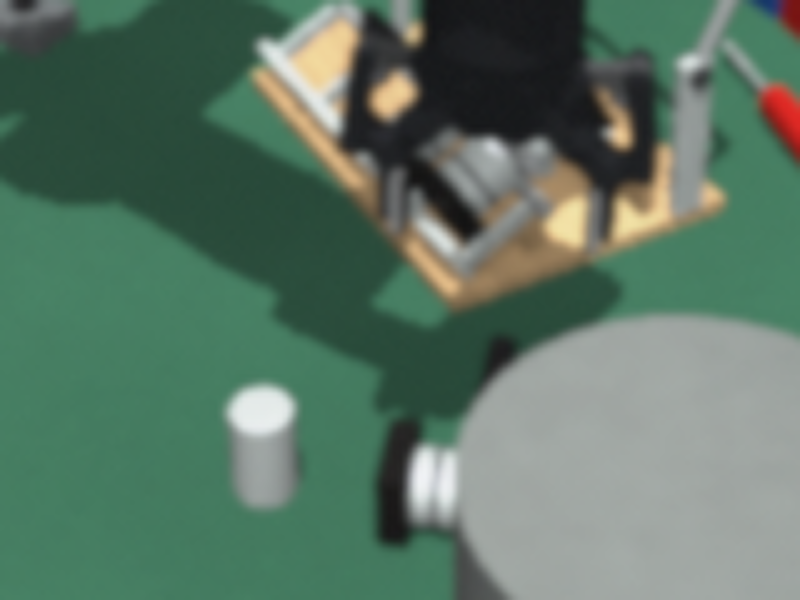

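View pics/t17.png

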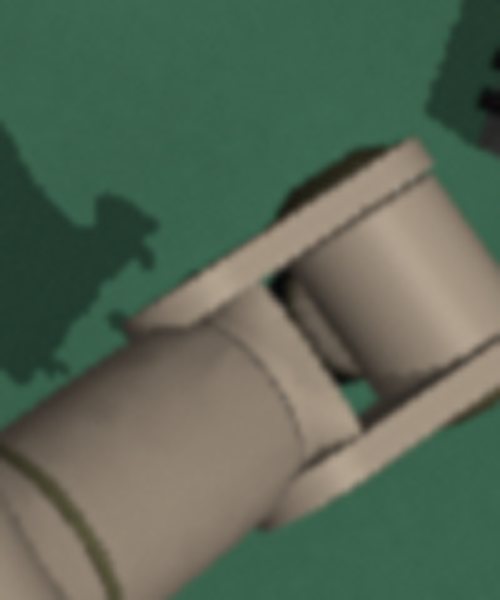

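```bash
python3 -m handwheel '[[0.1,0.2,4,0,1],[0.1,0.2,8,0,1],[0.1,0.2,9.6,0,1],[0.1,0.2,9.6,0,1],[0.1,0.2,9.6,0,-1],[0.1,0.2,9.6,0,-1],[0.1,0.2,9.6,0,-1],[0.1,0.2,9.6,0,-1],[0.1,0.2,9.6,0,-1],[0.1,0.2,9.6,0,-1]]' 60;  python3 -m handwheel '[[0,0,-2,0,-1],[0,0,-4,0,-1],[0,0,-7,0,-1],[0,0,-10,0,-1],[0,0,-13,0,-1],[0,0,-13,0,-1],[0,0,-13,0,-1]]'
python3 - <<'E'
from h import *
s=st(); print(s['moment'].round(3), s['joint_positions'].round(2))
shot("side","s18",(260,150,420,270),5)
togo([*rackw(-.035,.032),.28],1.4)
E
```

```text
time_s: 23.2
position: [0.3986, -0.3576, 0.104]
ee_rot: [0.895, 0.446, -0.005, -0.004]
force: [0.5, -0.8, 4.6]
finger_gap: 0.152
time_s: 23.9
position: [0.4, -0.3577, 0.233]
ee_rot: [0.895, 0.446, -0.005, -0.005]
force: [-0.1, -0.6, -3.2]
finger_gap: 0.15
t 23.9 p [ 0.4    -0.3577  0.233 ] gap 0.15 F [-0.1 -0.6 -3.2]
[-0.082 -0.039 -0.001] [-0.95  0.37  1.35 -0.01  1.43 -0.3 ]
shift cm [ 33.72 -10.36  -4.76] turn -38.4 jaw now -37.0 j6 -0.3
```

View pics/s18.png

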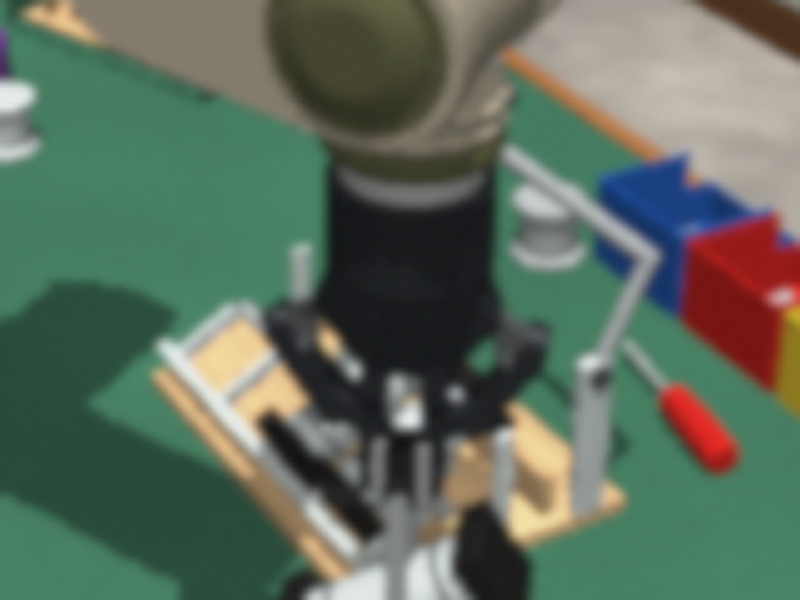

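```bash
python3 -m handwheel '[[0,0,-3,0,-1],[3,-1,-6,-8,-1],[7,-2,-8,-16,-1],[11,-3.5,-8,-24,-1],[15,-5,-8,-32,-1],[19,-6,-8,-38.4,-1],[23,-7,-8,-38.4,-1],[27,-8.5,-8,-38.4,-1],[31,-9.5,-8,-38.4,-1],[33.7,-10.4,-8,-38.4,-1]]'
python3 - <<'E'
from h import *
st(); togo([*rackw(-.035,.032),.225],1.4)
E
```

```text
time_s: 24.95
position: [0.521, -0.0238, 0.3103]
ee_rot: [0.698, 0.716, -0.004, -0.009]
force: [0.9, -0.6, -2.4]
finger_gap: 0.148
t 24.95 p [ 0.521  -0.0238  0.3103] gap 0.148 F [ 0.9 -0.6 -2.4]
shift cm [-0.3   0.13  8.52] turn 0.1 jaw now 1.5 j6 -0.3
```

```bash
python3 -m handwheel '[[-0.2,0,3,0,-1],[-0.2,0,6,0,-1],[-0.2,0,8.5,0,-1],[-0.2,0,8.5,0,-1],[-0.2,0,8.5,0,-1]]'
python3 - <<'E'
from h import *
s=st(); print(s['moment'].round(3)); togo([*rackw(-.035,.032),.151],1.4)
shot("side","s19",(260,130,420,250),5)
c=np.r_[s['position'][:2],s['position'][2]-.08]
for sg in (-1,1): print((np.array(proj('side',c+sg*.051*np.array([np.cos(.55),np.sin(.024),np.sin(.55)])))-[260,130])*5)
E
```

```text
time_s: 25.45
position: [0.5193, -0.0252, 0.2248]
ee_rot: [0.698, 0.716, -0.004, -0.01]
force: [0.2, 0.3, -2.0]
finger_gap: 0.15
t 25.45 p [ 0.5193 -0.0252  0.2248] gap 0.15 F [ 0.2  0.3 -2. ]
[-0.03  -0.122 -0.017]
shift cm [-0.16  0.29  7.38] turn 0.1 jaw now 1.5 j6 -0.3
[244.76149483 401.52731206]
[362.65339147 294.44840011]
```

View pics/s19.png

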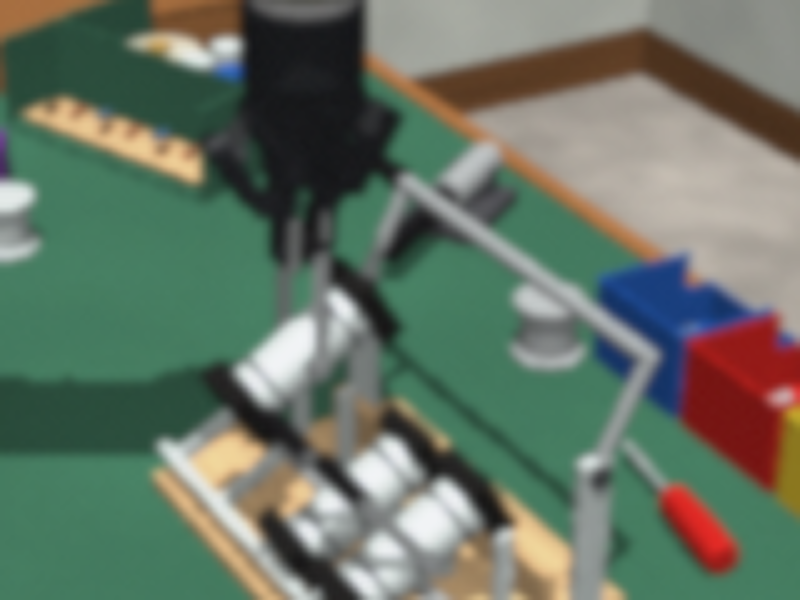

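```bash
python3 -m handwheel '[[-0.1,0.3,1,0,-1],[-0.1,0.3,3,0,-1],[-0.1,0.3,5,0,-1],[-0.1,0.3,6,0,-1],[-0.1,0.3,6.6,0,-1],[-0.1,0.3,6.8,0,-1],[-0.1,0.3,6.8,0,-1]]'
python3 - <<'E'
from h import *
s=st(); print(s['moment'].round(3))
shot("side","s20",(260,150,420,270),5)
E
```

```text
time_s: 26.2
position: [0.5219, -0.0259, 0.1582]
ee_rot: [0.698, 0.716, -0.004, -0.009]
force: [-0.2, -0.4, -2.5]
finger_gap: 0.151
t 26.2 p [ 0.5219 -0.0259  0.1582] gap 0.151 F [-0.2 -0.4 -2.5]
[-0.009 -0.096  0.039]
```

View pics/s20.png

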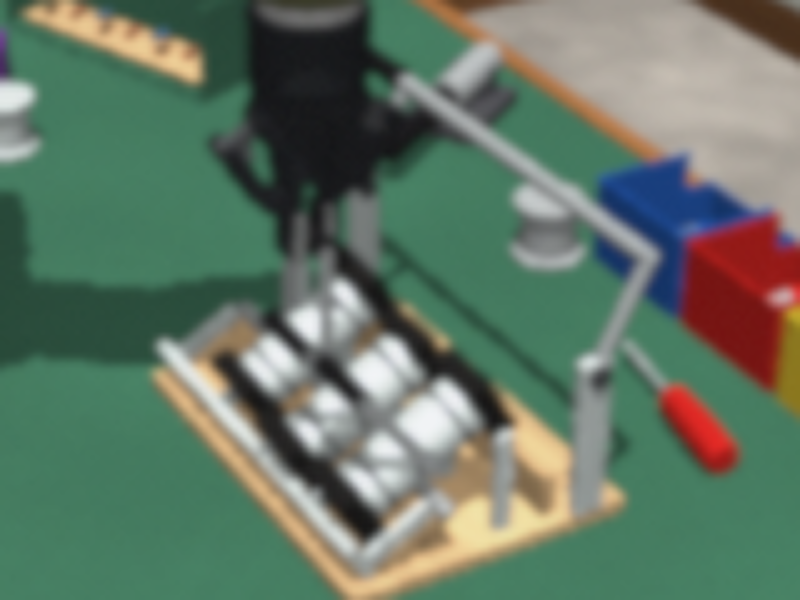

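```bash
python3 -m handwheel '[[0,0,0.3,0,-1],[0,0,0.6,0,-1],[0,0,0.9,0,-1],[0,0,0.9,0,-1]]'
python3 - <<'E'
from h import *
s=st(); print(s['moment'].round(3))
E
```

```text
time_s: 26.65
position: [0.5228, -0.0261, 0.1517]
ee_rot: [0.698, 0.716, -0.002, -0.006]
force: [-2.7, 1.2, 16.7]
finger_gap: 0.149
t 26.65 p [ 0.5228 -0.0261  0.1517] gap 0.149 F [-2.7  1.2 16.7]
[ 0.099  0.619 -0.032]
```

```bash
python3 -m handwheel '[[0,0,-0.1,0,-1],[0,0,-0.1,0,1],[0,0,-0.1,0,1],[0,-0.8,-0.1,0,1],[0,-1.8,-0.1,0,1],[0,-1.8,-0.1,0,1],[0,-1.8,-3,0,1],[0,-1.8,-7,0,1],[0,-1.8,-12,0,1],[0,-1.8,-12,0,1]]'
python3 - <<'E'
from h import *
s=st()
shot("side","s21",(260,130,420,270),5); shot("top","t21")
E
```

```text
time_s: 27.65
position: [0.5081, -0.0277, 0.278]
ee_rot: [0.698, 0.716, 0.0, -0.001]
force: [0.2, -0.2, -0.1]
finger_gap: 1.0
t 27.65 p [ 0.5081 -0.0277  0.278 ] gap 1.0 F [ 0.2 -0.2 -0.1]
```

View pics/s21.png

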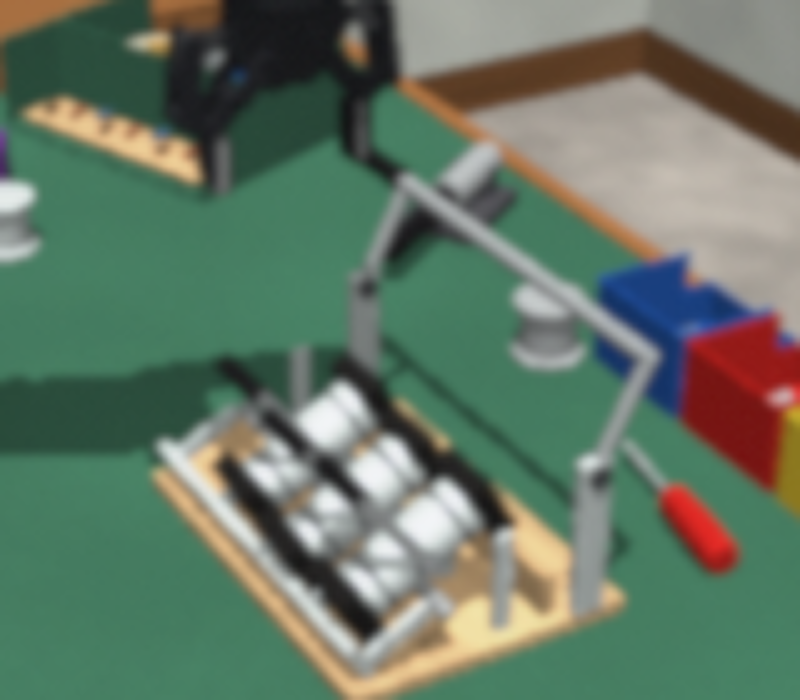

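View pics/t21.png

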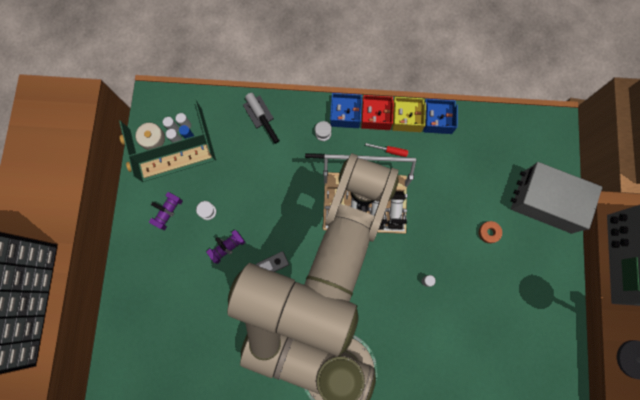

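Run:
```python
from h import *
togo([.6577,.1221,.278],1.7)
```

```text
shift cm [14.54 15.51 -0.63] turn -0.2 jaw now 1.5 j6 -0.31
```

```bash
python3 -m handwheel '[[3,3,0,0,1],[6,6,0,0,1],[9,9,0,0,1],[12,12,0,0,1],[14.5,15.5,0,0,1],[14.5,15.5,0,0,1],[14.5,15.5,0,0,1]]' 30
python3 - <<'E'
from h import *
s=st(); togo([.6577,.1221,.1888],1.7)
shot("top","t22",(290,140,420,240),6)
E
```

```text
time_s: 28.45
position: [0.6574, 0.1221, 0.2691]
ee_rot: [0.698, 0.717, -0.003, -0.007]
force: [-0.6, -0.1, 0.4]
finger_gap: 0.999
t 28.45 p [0.6574 0.1221 0.2691] gap 0.999 F [-0.6 -0.1  0.4]
shift cm [-0.04  0.14  8.03] turn -0.2 jaw now 1.5 j6 -0.02
```

View pics/t22.png

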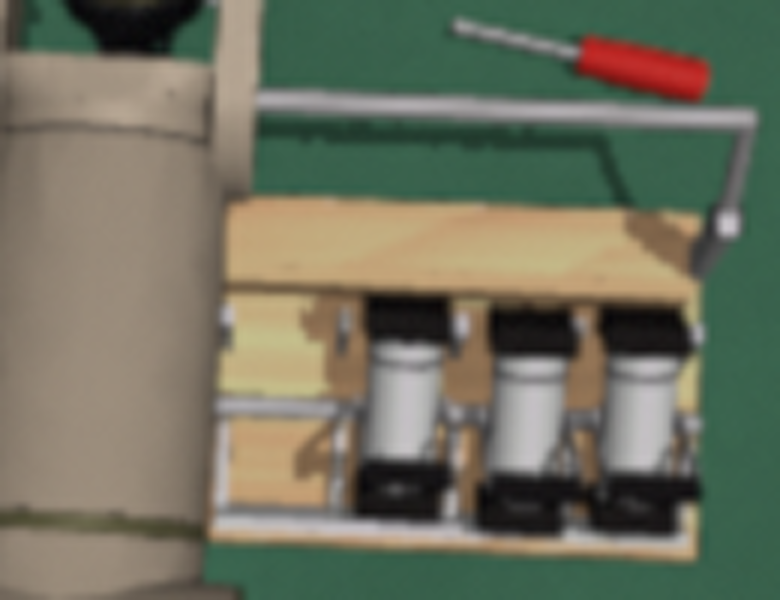

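```bash
python3 -m handwheel '[[0,0.1,4,0,1],[0,0.1,8,0,1],[0,0.1,8,0,1],[0,0.1,8,0,-1],[0,0.1,8,0,-1],[0,0.1,8,0,-1],[0,0.1,8,0,-1],[0,0.1,8,0,-1],[0,0.1,8,0,-1]]' 30
python3 - <<'E'
from h import *
s=st(); print(inrack(s['position']))
shot("side","s22",(260,100,420,240),5)
E
```

```text
time_s: 29.4
position: [0.6573, 0.1218, 0.1911]
ee_rot: [0.698, 0.716, -0.002, -0.006]
force: [-1.0, -1.3, 5.9]
finger_gap: 0.174
t 29.4 p [0.6573 0.1218 0.1911] gap 0.174 F [-1.  -1.3  5.9]
[0.1052 0.1766]
```

View pics/s22.png

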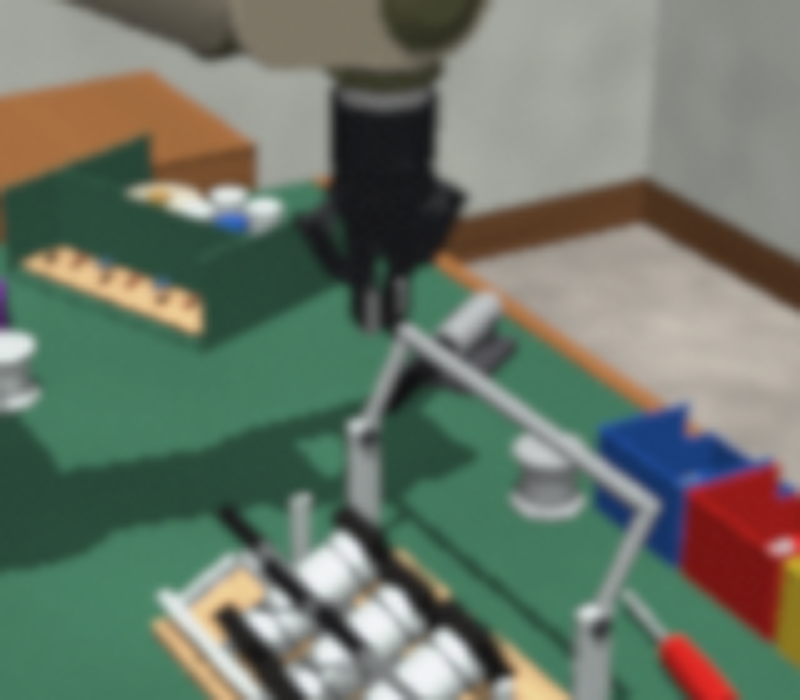

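```bash
python3 -m handwheel '[[0,-1.6,-0.6,0,-1],[0,-3.5,-0.8,0,-1],[0,-5.5,-0.5,0,-1],[0,-7.3,0.3,0,-1],[0,-8.8,1.4,0,-1],[0,-10,3,0,-1],[0,-10.8,4.7,0,-1],[0,-11.1,5.6,0,-1],[0,-11.1,6.0,0,-1],[0,-11.1,6.0,0,-1]]'
python3 - <<'E'
from h import *
s=st(); print(inrack(s['position']), s['moment'].round(2))
shot("side","s23",(260,130,420,270),5)
E
```

```text
time_s: 30.45
position: [0.5453, 0.1191, 0.1319]
ee_rot: [0.698, 0.716, -0.003, -0.006]
force: [-1.4, -1.1, 0.1]
finger_gap: 0.172
t 30.45 p [0.5453 0.1191 0.1319] gap 0.172 F [-1.4 -1.1  0.1]
[-0.0069  0.1766] [-0.25 -0.07 -0.07]
```

View pics/s23.png

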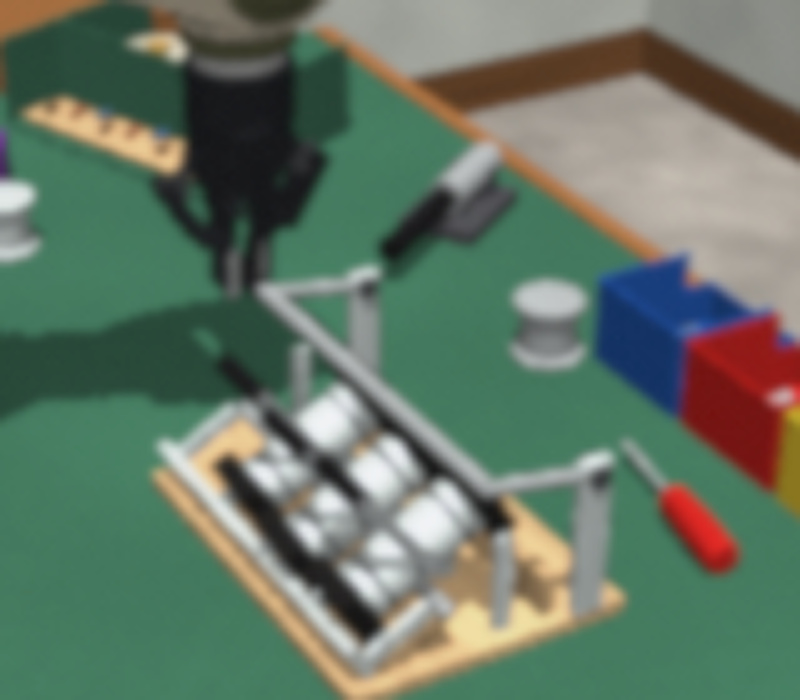

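```bash
python3 -m handwheel '[[0,0,0.2,0,-1],[0,0,0.4,0,-1],[0,0,0.5,0,-1],[0,0,0.5,0,-1]]'
python3 - <<'E'
from h import *
s=st(); print(inrack(s['position']), s['moment'].round(2))
E
```

```text
time_s: 30.9
position: [0.5447, 0.1191, 0.1274]
ee_rot: [0.698, 0.716, -0.004, -0.007]
force: [-6.1, -2.9, 7.2]
finger_gap: 0.167
t 30.9 p [0.5447 0.1191 0.1274] gap 0.167 F [-6.1 -2.9  7.2]
[-0.0075  0.1766] [-0.25  0.78 -0.02]
```

```bash
python3 -m handwheel '[[0,0,0.2,0,-1],[0,0,0.4,0,-1],[0,0,0.4,0,-1]]'
python3 - <<'E'
from h import *
s=st(); print(inrack(s['position']), s['moment'].round(2))
E
```

```text
time_s: 31.2
position: [0.5447, 0.1191, 0.1269]
ee_rot: [0.698, 0.716, -0.003, -0.006]
force: [-11.5, -2.1, 31.4]
finger_gap: 0.173
t 31.2 p [0.5447 0.1191 0.1269] gap 0.173 F [-11.5  -2.1  31.4]
[-0.0075  0.1766] [-0.37  2.09 -0.05]
```

```bash
python3 -m handwheel '[[0,0,0.1,0,1],[0,0,0.1,0,1],[0,0,0.1,0,1],[0,0,0,0,1],[0,0,-4,0,1],[0,0,-8,0,1],[0,0,-12,0,1],[2,-4,-14,0,1],[4,-8,-14,0,1],[6,-12,-14,0,1]]'
python3 - <<'E'
from h import *
s=st()
togo([.3,.3,.3])
E
```

```text
time_s: 32.2
position: [0.4236, 0.1758, 0.2688]
ee_rot: [0.698, 0.716, -0.003, -0.006]
force: [0.4, -0.2, 0.3]
finger_gap: 0.997
t 32.2 p [0.4236 0.1758 0.2688] gap 0.997 F [ 0.4 -0.2  0.3]
shift cm [ 12.75 -12.07  -2.93] turn None jaw now 1.5 j6 0.1
```

```bash
python3 -m handwheel '[[4,-3,0,0,1],[8,-6,0,0,1],[12,-9,0,0,1],[16,-12,0,0,1],[16,-12,0,0,1],[16,-12,0,0,1]]'
python3 - <<'E'
from h import *
s=st(); print(s['qd'].round(3))
p,d=shot("side","s24",(290,170,400,280),6.5); p2,d2=shot("top","t24")
b=p2[:,:,::-1]; cv2.imwrite("pics/t24r.png",cv2.resize(b[160:245,290:425],None,fx=5.8,fy=5.8,interpolation=cv2.INTER_CUBIC))
P=cloud("top",d2)
for u in (306,309,312,315,318): print(u,[P[v,u,2].round(3) for v in range(191,200)])
E
```

```text
time_s: 32.8
position: [0.2989, 0.3333, 0.2707]
ee_rot: [0.697, 0.717, -0.003, -0.006]
force: [0.2, -0.3, -0.5]
finger_gap: 1.0
t 32.8 p [0.2989 0.3333 0.2707] gap 1.0 F [ 0.2 -0.3 -0.5]
[-0.058  0.003 -0.    -0.004 -0.001 -0.01 ]
306 [np.float64(-0.004), np.float64(0.009), np.float64(0.13), np.float64(0.129), np.float64(0.132), np.float64(0.129), np.float64(-0.003), np.float64(-0.002), np.float64(0.002)]
309 [np.float64(0.001), np.float64(-0.007), np.float64(0.132), np.float64(0.134), np.float64(0.125), np.float64(0.132), np.float64(0.119), np.float64(0.007), np.float64(0.002)]
312 [np.float64(0.004), np.float64(-0.002), np.float64(0.138), np.float64(0.126), np.float64(0.137), np.float64(0.131), np.float64(0.128), np.float64(-0.007), np.float64(-0.004)]
315 [np.float64(-0.0), np.float64(-0.0), np.float64(0.123), np.float64(0.135), np.float64(0.13), np.float64(0.127), np.float64(0.129), np.float64(-0.007), np.float64(-0.001)]
318 [np.float64(-0.0), np.float64(-0.003), np.float64(0.131), np.float64(0.128), np.float64(0.129), np.float64(0.129), np.float64(0.133), np.float64(0.001), np.float64(-0.002)]
```

View pics/s24.png

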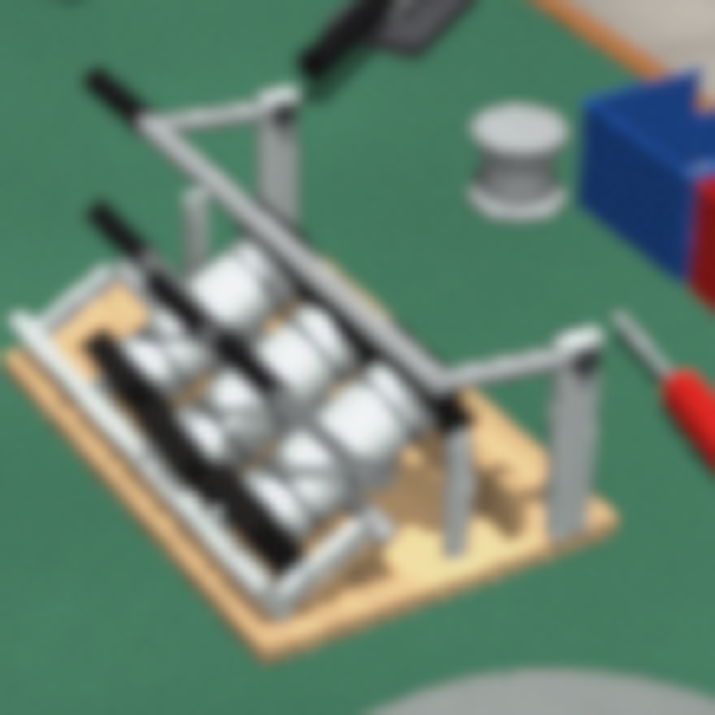

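View pics/t24.png

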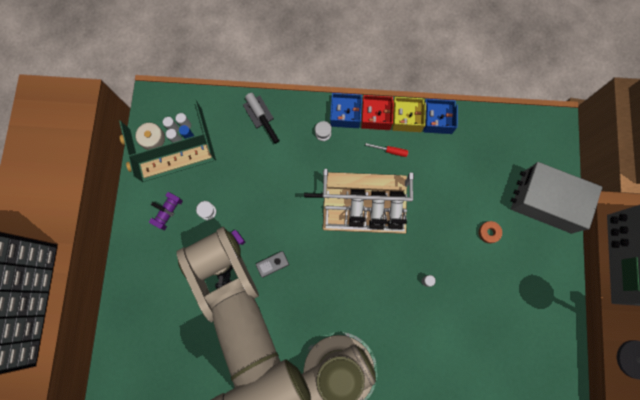

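View pics/t24r.png

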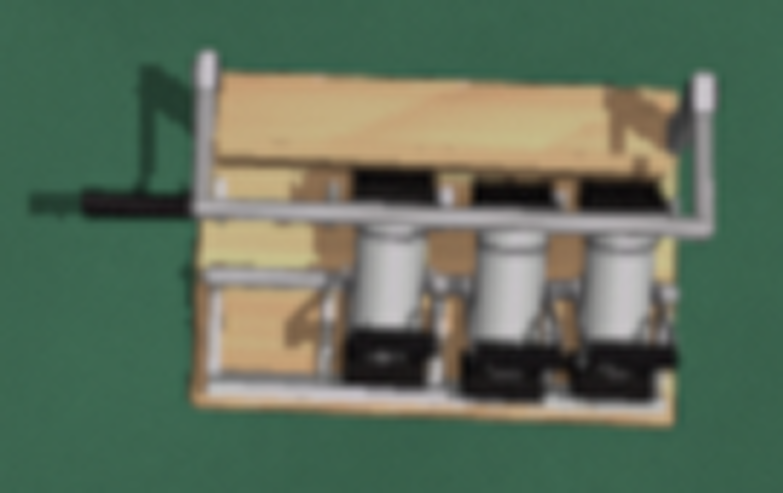

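```bash
python3 -m handwheel '[[0,0,0,0,1],[0,0,0,0,1],[0,0,0,0,1]]'
python3 - <<'E'
from h import *
print(ticket.close_job()); st()
E
```

```text
time_s: 33.2
position: [0.3008, 0.3316, 0.2706]
ee_rot: [0.699, 0.715, -0.003, -0.006]
force: [-0.1, -0.1, -0.3]
finger_gap: 0.997
the job is handed in; nothing more can be done
None
the job is handed in; nothing more can be done
```

I swung the hold-down bar up and back to its stop, then racked all three cans on the bench in bays 1, 0 and 2. For each can I found the heavy end by lifting it, from the tilt in the picture and the wrist moment, and set that end low. I then swung the bar down until it met its stop and handed the job in at about 33 s.

- **Last checks:** All three cans lie against the low stop with their handles leaning back. The bar lies across their high ends; depth put the top of its handle at about 0.13 m, where the fully-down position should be. The bystanders I could see, and the visible purple can, look unmoved; the other purple can was partly hidden by the arm in the last picture.
- **Disagreements:** The can in bay 2 may sit about 3 mm higher up the slope than the other two. That is close to the pixel noise, and it pressed home with the same force as the others. The rack's posts measured about 12 mm nearer the robot than the description gives if its origin is mid-base, so I worked from the measured positions.

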